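# Make up a three-point bend fixture for the drop-weight tester

### The arm

A 7-joint arm with a two-finger parallel gripper is mounted at the origin on the work surface. World frame = base frame: x ahead of the robot, y to its left, z up, the work surface at z = 0. Lengths are in m, angles in rad, forces in N, time in s.
With the tool pointing down it reaches from about 0.4 to 0.85 m from the base axis. Payload 10.4 kg.
Tool frame: the origin (TCP) lies between the finger pads; the fingertips stand 11 mm ahead of it and the grasp point (between the pads) lies 8 mm behind it (tip_reach is the distance from the TCP to the fingertips, in m); z points along the fingers, y is the line along which they close (so a half turn about z gives the same grasp; the last joint's range is limited). The gripper opens to 85 mm and grips with 20 to 120 N. Pads are 22 mm wide; open, the fingers measure 114 mm over their backs; the gripper's body (76 mm by 85 mm) begins 54 mm behind the grasp point. The pads swing forward as they close: fully open they stand 13 mm farther back than shut.
Start: joints at [-1.322, 0.332, -0.065, 1.46, 0.022, 1.35, -0.088], TCP at [0.168, 0.602, 0.216] pointing down, gripper open.
Joint ranges: [-2.6, 2.6], [-0.5, 2.12], [-1.47, 1.34], [0.16, 2.42], [-1.27, 4.41], [0.06, 2.06], [-2.6, 2.6]. Speed limits (rad/s): [2.22, 2.22, 2.79, 2.79, 3.14, 3.14, 3.14].

### API

Orientations are given as a unit quaternion [x, y, z, w].
In Python, from workcell import * gives the robot as it stands.
- The arm moves only by the shell command python3 -m inch 'ROWS' [OPENING] [FORCE]. ROWS is JSON, a list of rows, each an object with "slide": the shift along the world's x, y, z in m, a list of three; "yaw": the turn about the world's z in rad. A call has 1 to 20 rows; each row is the pose to reach, as a shift and turn from the pose commanded when the call began; what a row does not reach only later rows make up. A row lasts 1/12 s, in which the tool goes at most 41.7 mm and 7.16 degrees, less where a joint would pass 70% of its speed; a pose out of reach is approached as far as the arm can. A call with a gripper value outside its range is refused whole. OPENING is the closure in counts, from 0 (fully open) to 255 (shut), set as the call begins (- or left out, the last holds). The fingers move at their own pace and stop on an object; FORCE is the grip in N (left out, the last holds). Time passes only in rows, so rows that repeat a pose let the fingers close. It gives the time, the measured TCP pose, the force, the opening and the grip force at its end, in the units of the state.
- get_obs(): the state, without advancing time (a new reading comes with each control period).
- camera(name): name is "scene" or "top" or "wrist"; returns a dict with "frame" (420x560x3 uint8, red, green, blue), "fx", "fy", "cx", "cy" (pixels), "k1" (the pictures are not rectified: a ray, as slopes to the right and down, at radius r is drawn at 1 + k1 r^2 times it, then the intrinsics apply), "extrinsics" (4x4, takes a point from world to camera coordinates). Camera axes: x right, y down, z forward; pixel columns grow to the right and rows downward; lengths in m; the calibration is good to about 2 mm. A picture is of the moment at which its call begins. There is no depth.
- hand_in(): hands the job in; it is judged then, once.
The state is a dict: "clock": time; "joint_pos": joint angles; "joint_velocities": joint speeds; "tau": joint torques, N m; "position": TCP position; "ee_rot": TCP orientation; "ft_force": force on the tool from outside, world axes, zero at the start; "torque": the same for the moment, N m; "grip_width": opening from 0.0 (shut) to 1.0 (fully open); "grasp_force": force on a finger pad.
Only numpy, scipy, OpenCV 4.12 (cv2) and the standard library are available. Lean on these libraries where they do the work, as an engineer would, in place of code of your own. Each camera call takes 0.05 s, during which the arm holds its last target. There are 200 camera calls.

### The job

Make up the three-point bend fixture on the brown steel bed, using the parts in the tray: stand the two roller supports upright on the two white span lines, the blue load-cell support on the line nearer the black signal box and the dark grey plain support on the line nearer the carrying handle, and stand the red deflection stop between them at the bed's centre, all three square to the bed. Then lay the dark steel coupon with the yellow stripe across both rollers, along the bed and centred over the stop, and last set the striker cap, knob up, centred on top of the coupon on its yellow mid-span stripe. Leave the plain aluminium coupon and the round level where they lie in the tray.

Things in the scene. Friction and masses are not known exactly. Their poses are not given: they have to be found in the camera images.
- bed: Brown steel bed, slab 120 x 270 x 20 mm, fixed, left or right of the robot, turned up to 0.4 rad. Origin: centre of underside; y along its length, x across, z up. White lines cross its top: bold span lines at y = +55 and -55 mm, thin centre line at y = 0; a thin line runs along x = 0. Signal box on one end, steel bow carrying handle (33 mm high) on the other, at y = +111 and -111 mm or swapped.
- signal_box: Black signal box of the load cell, 75 x 36 x 30 mm with a yellow panel on top, fixed on one end of the bed (bed y = +111 or -111 mm: which end varies). Origin: centre of its underside.
- tray: Pale grey-blue open tray, 260 (x) x 400 (y) mm, fixed; walls 18 mm high, 4 mm thick; floor 4 mm thick. Origin: centre of underside. On the side away from the bed. Supports, stop, striker cap and level stand in a row along y at about x = -55 mm, in any order, some 72 mm apart; the two coupons lie end to end along y at about x = +63 mm.
- cell_support: Blue load-cell support: block 46 (x) x 30 (y) x 37 mm high with a bright roller along x on top, overall height 45 mm, 0.42 kg; a small brass socket stands 6 mm out of its +y side. Stands upright. Origin: centre of its underside, z up, roller along x. Grip it across its 46 mm (fingers at its +x and -x faces).
- plain_support: Dark grey plain support of the same form: block 46 (x) x 30 (y) x 37 mm high with a bright roller along x, overall height 45 mm, 0.42 kg. Origin: centre of its underside, z up. Grip it across its 46 mm (x).
- stop: Red deflection stop: block 36 (x) x 28 (y) x 37 mm high with a small dark plate on top and no roller, 0.28 kg. Origin: centre of its underside, z up. Grip it across its 36 mm (x), so that the fingers keep clear of the supports.
- coupon: Dark steel test coupon: flat bar 40 (x) x 160 (y) x 10 mm thick, 0.50 kg, with a 10 mm yellow stripe across the middle of its top. Origin: centre of its underside, y along its length, z up. Lies flat. Grip it at the middle across its 40 mm width (x).
- striker: Striker cap: bright round foot 40 mm in diameter and 14 mm high with a brass gripping knob, 22 mm in diameter (24 mm over its knurling, look only) and 24 mm high, on top; overall height 38 mm, 0.22 kg. Origin: centre of its underside, z up. Grip it by the knob.
- spare_coupon: Plain aluminium coupon without a stripe, 40 x 160 x 10 mm: not wanted, leave it in the tray. Origin: centre of its underside.
- level: Round black bullseye level with a green-yellow face, 40 mm in diameter, 12 mm high: not wanted, leave it in the tray. Origin: centre of its underside.
Mind the look-alikes: they are no part of the job. Leave any green or purple look-alike of the coupon alone.

How it is judged:
By the outcome, as a careful person would: the job done as asked, in the order asked, and still so for the second after the job is handed in, with the robot touching nothing.
It also fails if it takes over 134 s, if anything falls off the work surface, if the arm or the gripper's body presses on something with over 40 N, if the wrist force passes 120 N, or if a joint passes its speed limit or range.

## Working session

There is one attempt and no reset: what is moved stays moved. The work goes in short steps, Python scripts to look and compute and a shell command to move; the robot and the scene stay as the last step left them, time stands still between calls to the robot, and variables do not carry over. Pictures are saved under pics/ and viewed, at most 14 in all, crops included, and the job is handed in when it is done.

```bash
mkdir -p pics; ls; cat > h.py <<'E'
import numpy as np, cv2
from workcell import *
def shot(n,f):
    c=camera(n); np.savez('pics/'+f+'.npz',**{k:np.array(v) for k,v in c.items()})
    cv2.imwrite('pics/'+f+'.png',c['frame'][:,:,::-1]); return c
def world(f,uv,z):
    c=np.load('pics/'+f+'.npz'); E=c['extrinsics']; R=E[:3,:3];t=E[:3,3]
    K=np.array([[c['fx'],0,c['cx']],[0,c['fy'],c['cy']],[0,0,1.]],float)
    p=cv2.undistortPoints(np.array([[uv]],float),K,np.array([float(c['k1']),0,0,0]))[0,0]
    d=R.T@np.array([p[0],p[1],1]); o=-R.T@t
    return (o+d*(z-o[2])/d[2])[:2].round(4)
def pix(f,P):
    c=np.load('pics/'+f+'.npz'); E=c['extrinsics']
    K=np.array([[c['fx'],0,c['cx']],[0,c['fy'],c['cy']],[0,0,1.]],float)
    return cv2.projectPoints(np.array(P,float).reshape(-1,3),cv2.Rodrigues(E[:3,:3])[0],E[:3,3],K,np.array([float(c['k1']),0,0,0]))[0][:,0].round(1)
def crop(f,u0,v0,u1,v1,s,o):
    im=cv2.imread('pics/'+f+'.png')[v0:v1,u0:u1]; cv2.imwrite('pics/'+o+'.png',cv2.resize(im,None,fx=s,fy=s,interpolation=cv2.INTER_CUBIC))
E
python3 -c "
from h import *
shot('top','top1');c=shot('scene','sc1')
a=cv2.imread('pics/top1.png')
print(get_obs(),c['extrinsics'],c['k1'])
c=np.load('pics/top1.npz');print(c['extrinsics'],c['fx'])"
```

```text
pics
{'clock': 0.1, 'joint_pos': array([-1.32160403,  0.33282148, -0.06469689,  1.46084711,  0.02160458,
        1.34989099, -0.0884482 ]), 'joint_velocities': array([ 0.00052125, -0.00011885,  0.00122823, -0.00106742, -0.00261255,
        0.00123445, -0.00183427]), 'tau': array([ 1.86909087e-04, -6.26739335e+01,  4.82097978e-02, -3.92441726e+01,
        1.61067036e-02,  6.82439757e-03,  1.97821680e-05]), 'position': array([0.16769963, 0.60171967, 0.21529238]), 'ee_rot': array([ 1.35444106e-01,  9.90784785e-01, -6.33266612e-04, -5.53500574e-05]), 'ft_force': array([-0.56774198, -0.45203994, -0.11388833]), 'torque': array([ 0.04139398,  0.06191903, -0.01650929]), 'grasp_force': 0.0, 'grip_width': 0.9990103494788429} [[-0.58453553  0.81128922 -0.01131444  0.20418829]
 [ 0.53607679  0.37570166 -0.75595631 -0.17391173]
 [-0.60904835 -0.44794873 -0.65452429  1.35563475]
 [ 0.          0.          0.          1.        ]] -0.08259147418082952
[[-2.28981679e-02 -9.99531213e-01  2.03231144e-02 -7.54431402e-04]
 [-9.83225989e-01  1.88359603e-02 -1.81416265e-01  3.87172747e-01]
 [ 1.80948414e-01 -2.41363144e-02 -9.83196374e-01  1.21959687e+00]
 [ 0.00000000e+00  0.00000000e+00  0.00000000e+00  1.00000000e+00]] 428.3611094428386
```

View pics/top1.png

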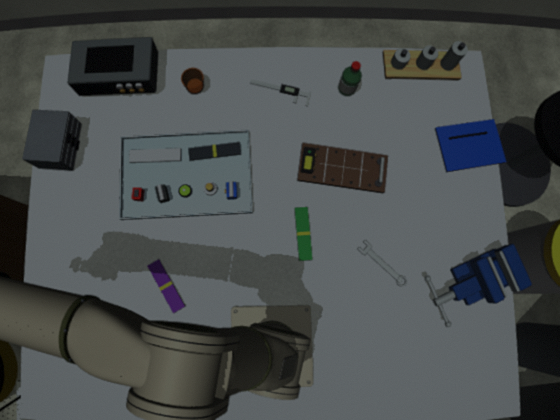

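View pics/sc1.png

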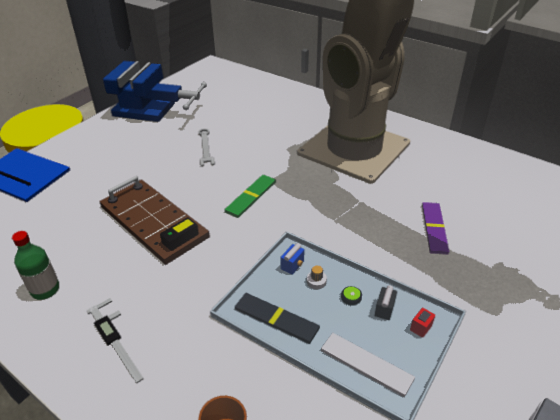

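The top view shows the tray at (187,175) with red stop (138,194), dark grey support (163,193), level (185,190), striker (210,188), blue support (232,190), striped coupon (215,151) and spare (155,155). The bed is at (343,167), with the signal box at (308,160). The green (303,233) and purple (166,286) bars are look-alikes outside the tray.

```bash
python3 -c "
from h import *
crop('top1',110,120,260,225,5,'c1');crop('top1',290,135,400,200,7,'c2')"
```

```text
(no output)
```

View pics/c1.png

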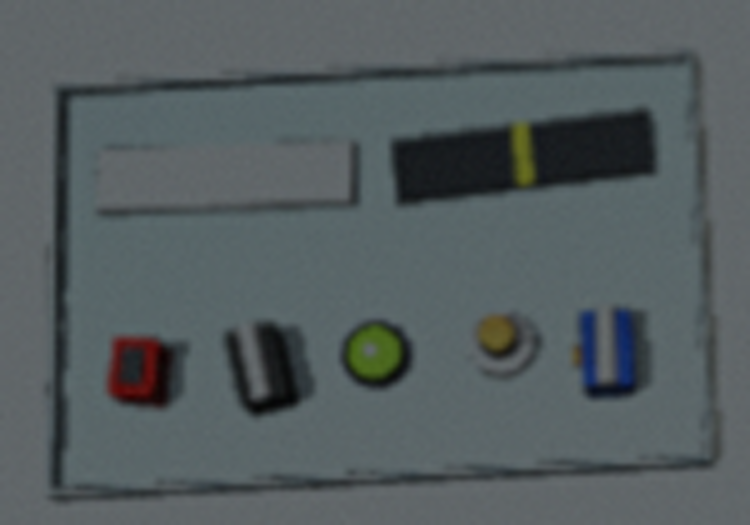

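View pics/c2.png

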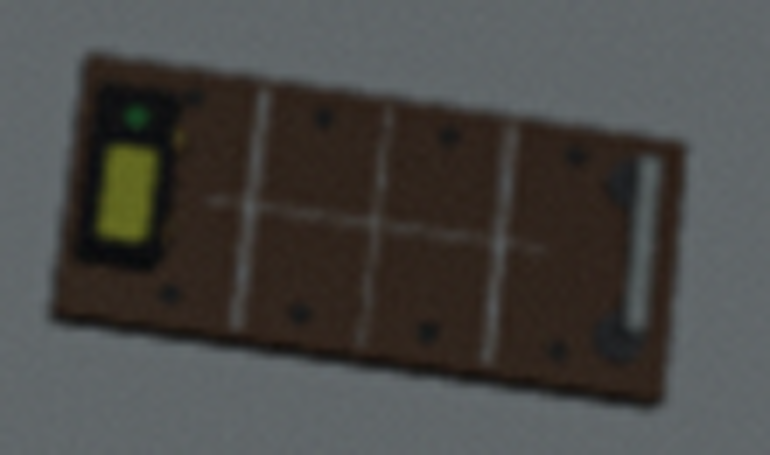

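```bash
python3 -c "
from h import *
def A(p,z): return world('top1',((p[0]+.5)/5+109.5,(p[1]+.5)/5+119.5),z)
def B(p,z=.02): return world('top1',((p[0]+.5)/7+289.5,(p[1]+.5)/7+134.5),z)
for n,p,q,z in [('blue',(601,308),(609,386),.049),('grey',(246,325),(270,402),.049),('red',(135,345),(131,385),.041),('knob',(495,330),(495,340),.042),('coup',(396,173),(651,141),.014),('spare',(97,180),(355,172),.014),('level',(376,340),(376,360),.016)]:
  a,b=A(p,z),A(q,z);d=b-a;print(n,(a+b)/2,np.hypot(*d).round(4),np.degrees(np.arctan2(d[1],d[0])).round(1))
s1,c,s2=B((251,205)),B((377,222)),B((502,242))
print('bed',s1,c,s2,s2-s1,np.degrees(np.arctan2(*(s1-s2)[::-1])))
print(world('top1',(0,0),0))
L=[B((265,90)),B((235,330)),B((513,125)),B((488,362))]
print(L)
for p in [(90,55),(685,145),(658,402),(55,318)]: print(B(p))
E=camera('wrist')['extrinsics'];print(np.linalg.inv(E).round(3))
"
```

```text
blue [0.4539 0.1107] 0.0472 -174.7
grey [0.4481  0.31465] 0.0491 -161.6
red [0.45065 0.39155] 0.0243 176.5
knob [0.464   0.17605] 0.006 -179.0
coup [0.5831 0.1629] 0.1576 -83.7
spare [0.5752  0.34685] 0.1607 -89.6
level [0.46265 0.2511 ] 0.0123 -179.1
bed [ 0.5344 -0.1758] [ 0.526  -0.2307] [ 0.5163 -0.2854] [-0.0181 -0.1096] 80.62247243113761
[1.1976 0.9649]
[array([ 0.5869, -0.1846]), array([ 0.4784, -0.1661]), array([ 0.5697, -0.2939]), array([ 0.4625, -0.2757])]
[ 0.604  -0.1081]
[ 0.5598 -0.3707]
[ 0.4436 -0.3495]
[ 0.485  -0.0884]
[[ 0.269  0.91   0.316  0.087]
 [ 0.963 -0.254 -0.089  0.625]
 [-0.001  0.329 -0.944  0.373]
 [ 0.     0.     0.     1.   ]]
```

Blue: (0.454,0.111), 5° yaw. Grey: (0.448,0.315), 18°. Stop: (0.451,0.392). Bed centre: (0.526,-0.231), x axis at -9.6°, box on the +y side. The 110 mm span measures 111 mm. Next I go over the blue support for a wrist look.

```bash
python3 -m inch '[{"slide":[0.286,-0.491,-0.015],"yaw":-1.2},{"slide":[0.286,-0.491,-0.015],"yaw":-1.2},{"slide":[0.286,-0.491,-0.015],"yaw":-1.2},{"slide":[0.286,-0.491,-0.015],"yaw":-1.2},{"slide":[0.286,-0.491,-0.015],"yaw":-1.2},{"slide":[0.286,-0.491,-0.015],"yaw":-1.2},{"slide":[0.286,-0.491,-0.015],"yaw":-1.2},{"slide":[0.286,-0.491,-0.015],"yaw":-1.2},{"slide":[0.286,-0.491,-0.015],"yaw":-1.2},{"slide":[0.286,-0.491,-0.015],"yaw":-1.2},{"slide":[0.286,-0.491,-0.015],"yaw":-1.2},{"slide":[0.286,-0.491,-0.015],"yaw":-1.2},{"slide":[0.286,-0.491,-0.015],"yaw":-1.2},{"slide":[0.286,-0.491,-0.015],"yaw":-1.2},{"slide":[0.286,-0.491,-0.015],"yaw":-1.2},{"slide":[0.286,-0.491,-0.015],"yaw":-1.2},{"slide":[0.286,-0.491,-0.015],"yaw":-1.2},{"slide":[0.286,-0.491,-0.015],"yaw":-1.2}]'
python3 -c "
from h import *
c=shot('wrist','w1');a=c['frame'];o=get_obs();print(o['position'],o['ee_rot'],o['joint_pos'].round(2))
cv2.imwrite('pics/w1v.png',cv2.resize(a[:,:,::-1],None,fx=1.42,fy=1.42))
import workcell;print([n for n in dir(workcell) if n[0]!='_'])"
```

```text
clock: 1.65
position: [0.4532, 0.1123, 0.2009]
ee_rot: [0.67, 0.742, -0.0, -0.0]
ft_force: [-0.3, 0.6, -0.7]
grip_width: 1.0
grasp_force: 0.0
[0.45324858 0.11230146 0.2009444 ] [ 6.70424502e-01  7.41977745e-01 -1.88955140e-05 -1.15725025e-04] [-0.81 -0.03  0.47  1.9   0.01  1.27 -0.25]
['MotionError', 'camera', 'get_obs', 'hand_in', 'tip_reach']
```

View pics/w1v.png

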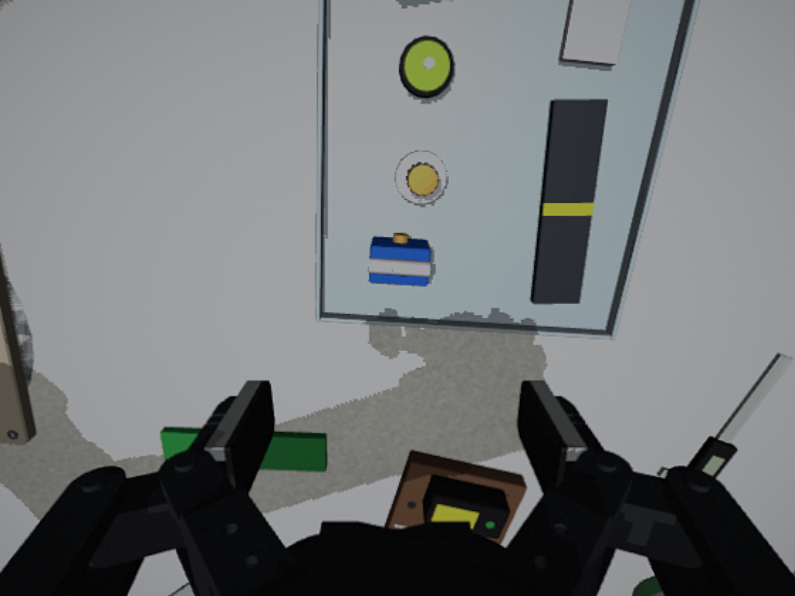

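The wrist view (1.42x scale) shows the blue support with its roller from (369,265) to (431,269) and its socket toward +y. The striker knob is at (423,179), the level at (427,66) and the coupon stripe at (568,209).

```bash
python3 -c "
from h import *
def A(p,z): return world('w1',(p[0]/1.42,p[1]/1.42),z)
for n,p,q,z in [('blue',(369,265.5),(431,269),.047),('bluebase',(371,285.5),(429,285.5),.041),('knob',(407,179.5),(439,179.5),.042),('foot',(395.5,177),(448,177),.016),('coup',(579.5,99.5),(556,303),.014),('stripe',(543,209.5),(593.5,209.5),.014),('w',(531.5,303),(579,303),.014)]:
  a,b=A(p,z),A(q,z);d=b-a;print(n,(a+b)/2,np.hypot(*d).round(4),np.degrees(np.arctan2(d[1],d[0])).round(1))
o=get_obs()['ee_rot'];print(2*np.degrees(np.arctan2(o[0],o[1])),tip_reach)
"
```

```text
blue [0.45775 0.11155] 0.0463 2.3
bluebase [0.45945 0.0954 ] 0.0447 5.6
knob [0.46745 0.17595] 0.0228 5.8
foot [0.46815 0.176  ] 0.0403 5.7
coup [0.58555 0.16335] 0.1589 -83.6
stripe [0.5867 0.1629] 0.0402 5.7
w [0.59375 0.08435] 0.0405 5.8
84.19967371248553 0.011
```

```bash
python3 -m inch '[{"slide":[0.004,0,-0.10],"yaw":-0.02},{"slide":[0.004,0,-0.10],"yaw":-0.02},{"slide":[0.004,0,-0.10],"yaw":-0.02},{"slide":[0.004,0,-0.13],"yaw":-0.02},{"slide":[0.004,0,-0.15],"yaw":-0.02},{"slide":[0.004,0,-0.17],"yaw":-0.02},{"slide":[0.004,0,-0.176],"yaw":-0.02},{"slide":[0.004,0,-0.176],"yaw":-0.02},{"slide":[0.004,0,-0.176],"yaw":-0.02}]'
python3 -m inch '[{"slide":[0,0,0],"yaw":0},{"slide":[0,0,0],"yaw":0},{"slide":[0,0,0],"yaw":0},{"slide":[0,0,0],"yaw":0},{"slide":[0,0,0],"yaw":0},{"slide":[0,0,0],"yaw":0},{"slide":[0,0,0],"yaw":0},{"slide":[0,0,0],"yaw":0},{"slide":[0,0,0],"yaw":0},{"slide":[0,0,0],"yaw":0},{"slide":[0,0,0],"yaw":0},{"slide":[0,0,0],"yaw":0}]' 255 50
```

```text
clock: 2.45
position: [0.458, 0.1116, 0.0257]
ee_rot: [0.678, 0.735, 0.0, 0.0]
ft_force: [-0.1, 0.3, 0.5]
grip_width: 0.999
grasp_force: 0.0
clock: 3.45
position: [0.4581, 0.1114, 0.0262]
ee_rot: [0.679, 0.734, 0.001, -0.0]
ft_force: [-4.7, -0.4, 12.0]
grip_width: 0.509
grasp_force: 49.0
```

```bash
python3 -m inch '[{"slide":[0,0,0.03]},{"slide":[0,0,0.07]},{"slide":[0,0,0.11]},{"slide":[0.01,-0.03,0.14],"yaw":-0.05},{"slide":[0.057,-0.411,0.196],"yaw":-0.246},{"slide":[0.057,-0.411,0.196],"yaw":-0.246},{"slide":[0.057,-0.411,0.196],"yaw":-0.246},{"slide":[0.057,-0.411,0.196],"yaw":-0.246},{"slide":[0.057,-0.411,0.196],"yaw":-0.246},{"slide":[0.057,-0.411,0.196],"yaw":-0.246},{"slide":[0.057,-0.411,0.196],"yaw":-0.246},{"slide":[0.057,-0.411,0.196],"yaw":-0.246},{"slide":[0.057,-0.411,0.196],"yaw":-0.246},{"slide":[0.057,-0.411,0.196],"yaw":-0.246},{"slide":[0.057,-0.411,0.196],"yaw":-0.246},{"slide":[0.057,-0.411,0.196],"yaw":-0.246},{"slide":[0.057,-0.411,0.196],"yaw":-0.246},{"slide":[0.057,-0.411,0.196],"yaw":-0.246}]'
python3 -c "
from h import *
c=shot('wrist','w2');a=c['frame'];o=get_obs()
cv2.imwrite('pics/w2v.png',cv2.resize(a[:,:,::-1],None,fx=1.42,fy=1.42))
o=get_obs();print(o['position'],2*np.degrees(np.arctan2(*o['ee_rot'][:2])))"
```

```text
[0.45809784 0.11142348 0.02616375] 85.47502138439854invalid input
```

View pics/w2v.png

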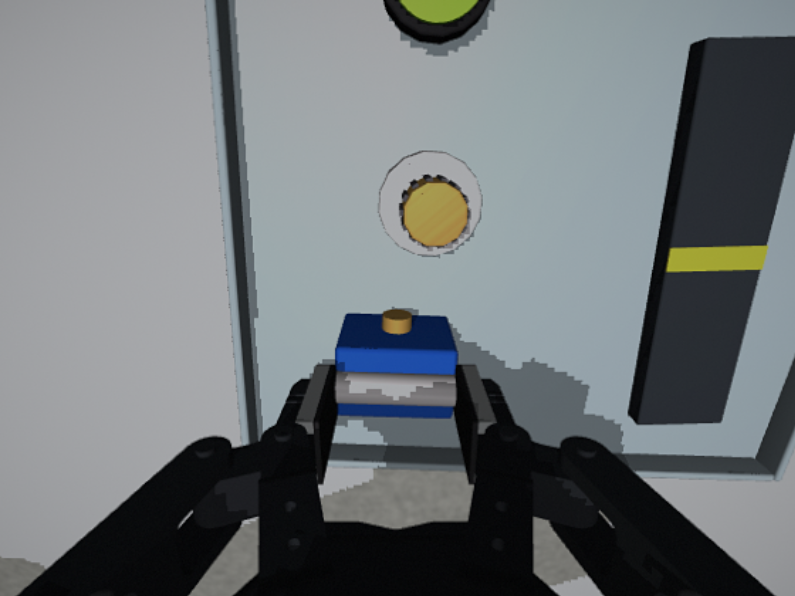

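The move was refused because every row needs a yaw. The close view shows the blue support held squarely at (397,365). I'll retry.

```bash
python3 -m inch '[{"slide":[0,0,0.03],"yaw":0},{"slide":[0,0,0.07],"yaw":0},{"slide":[0,0,0.11],"yaw":0},{"slide":[0.01,-0.03,0.14],"yaw":-0.05},{"slide":[0.057,-0.411,0.196],"yaw":-0.246},{"slide":[0.057,-0.411,0.196],"yaw":-0.246},{"slide":[0.057,-0.411,0.196],"yaw":-0.246},{"slide":[0.057,-0.411,0.196],"yaw":-0.246},{"slide":[0.057,-0.411,0.196],"yaw":-0.246},{"slide":[0.057,-0.411,0.196],"yaw":-0.246},{"slide":[0.057,-0.411,0.196],"yaw":-0.246},{"slide":[0.057,-0.411,0.196],"yaw":-0.246},{"slide":[0.057,-0.411,0.196],"yaw":-0.246},{"slide":[0.057,-0.411,0.196],"yaw":-0.246},{"slide":[0.057,-0.411,0.196],"yaw":-0.246},{"slide":[0.057,-0.411,0.196],"yaw":-0.246},{"slide":[0.057,-0.411,0.196],"yaw":-0.246},{"slide":[0.057,-0.411,0.196],"yaw":-0.246}]'
python3 -c "
from h import *
c=shot('wrist','w3');a=c['frame'];o=get_obs()
cv2.imwrite('pics/w3v.png',cv2.resize(a[:,:,::-1],None,fx=1.42,fy=1.42))
o=get_obs();print(o['position'],2*np.degrees(np.arctan2(*o['ee_rot'][:2])))
def A(p,z): return world('w2',(p[0]/1.42,p[1]/1.42),z)
for n,p,q,z in [('topedge+y',(345,314.5),(448,317),.041),('top-y',(339,415),(453,417),.041),('knob',(402,214),(470,214),.042),('stripe',(667,259),(766,257),.014)]:
  a,b=A(p,z),A(q,z);d=b-a;print(n,(a+b)/2,np.hypot(*d).round(4),np.degrees(np.arctan2(d[1],d[0])).round(1))
"
```

```text
clock: 5.0
position: [0.515, -0.2982, 0.2207]
ee_rot: [0.763, 0.646, 0.0, -0.001]
ft_force: [-0.6, -1.1, -3.5]
grip_width: 0.506
grasp_force: 52.6
[ 0.51509647 -0.29829214  0.22083849] 99.44468305954229
topedge+y [0.4569  0.13915] 0.0366 3.0
top-y [0.46005 0.0974 ] 0.0442 3.1
knob [0.4669  0.17615] 0.0223 4.4
stripe [0.586   0.16355] 0.0408 5.8
```

View pics/w3v.png

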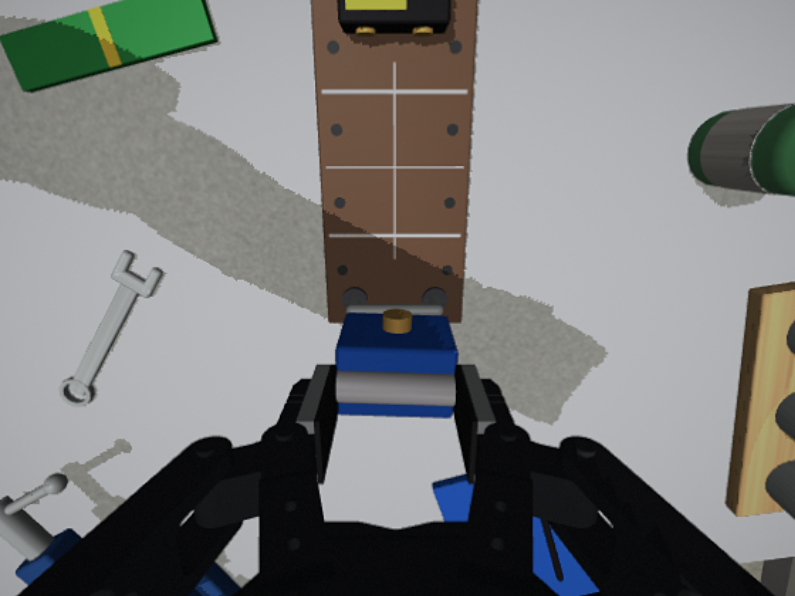

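The bed is in clear view. The box-side span line runs (321,91)-(468,92), the centre line (325,167)-(464,167) and the handle-side line (329,236)-(461,236). The x=0 line runs from (394,62) to (394,259).

```bash
python3 -c "
from h import *
def A(p,z): return world('w3',(p[0]/1.42,p[1]/1.42),z)
for n,p,q,z in [('s+',(321,91.5),(468,92),.02),('c',(325,167),(464,167),.02),('s-',(329,235.5),(461,236),.02),('x0',(394.5,62),(394.5,259),.02)]:
  a,b=A(p,z),A(q,z);d=b-a;print(n,(a+b)/2,np.hypot(*d).round(4),np.degrees(np.arctan2(d[1],d[0])).round(2))
print(A((394.5,91.7),.02),A((394.5,167),.02),A((394.5,236),.02))
# block roller and edges now, raised by .194
for n,p,q,z in [('roller',(337,388),(455,390),.239),('top-y',(339,415),(453,417),.2345),('top+y',(345,314.5),(448,317),.2345)]:
  a,b=A(p,z),A(q,z);d=b-a;print(n,(a+b)/2,np.hypot(*d).round(4),np.degrees(np.arctan2(d[1],d[0])).round(2))
c=cv2.imread('pics/w3.png');print(c.shape);crop('w3',205,200,355,310,5,'c3')
"
```

```text
s+ [ 0.5356  -0.17615] 0.1112 -9.68
c [ 0.5265  -0.23015] 0.1107 -9.51
s- [ 0.51775 -0.28485] 0.1105 -9.74
x0 [ 0.52645 -0.2304 ] 0.1505 -99.52
[ 0.5356 -0.1761] [ 0.5265 -0.2302] [ 0.5173 -0.285 ]
roller [ 0.51565 -0.2982 ] 0.0436 -10.56
top-y [ 0.51325 -0.31285] 0.0445 -10.75
top+y [ 0.5203 -0.2713] 0.0369 -10.94
(420, 560, 3)
```

View pics/c3.png

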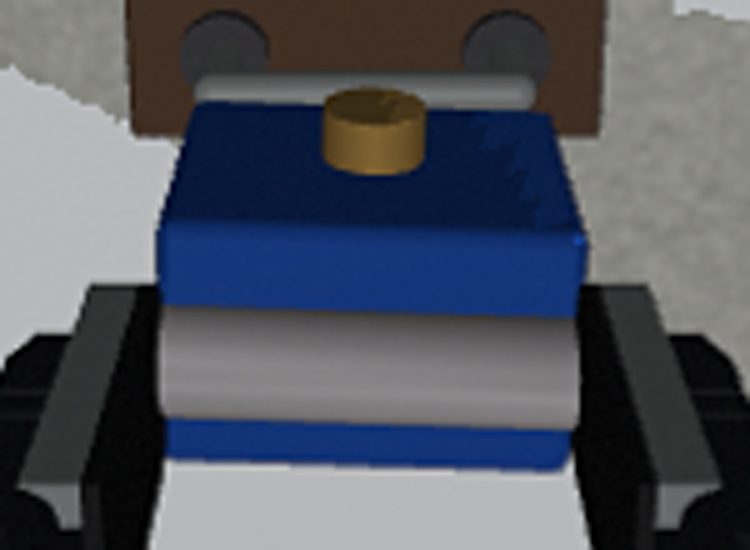

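```bash
python3 -m inch '[{"slide":[0.02,0.122,0],"yaw":0.019},{"slide":[0.02,0.122,0],"yaw":0.019},{"slide":[0.02,0.122,0],"yaw":0.019},{"slide":[0.02,0.122,0],"yaw":0.019},{"slide":[0.02,0.122,-0.04],"yaw":0.019},{"slide":[0.02,0.122,-0.08],"yaw":0.019},{"slide":[0.02,0.122,-0.12],"yaw":0.019},{"slide":[0.02,0.122,-0.14],"yaw":0.019},{"slide":[0.02,0.122,-0.16],"yaw":0.019},{"slide":[0.02,0.122,-0.17],"yaw":0.019},{"slide":[0.02,0.122,-0.175],"yaw":0.019},{"slide":[0.02,0.122,-0.175],"yaw":0.019},{"slide":[0.02,0.122,-0.175],"yaw":0.019},{"slide":[0.02,0.122,-0.175],"yaw":0.019}]'
```

```text
clock: 6.22
position: [0.5357, -0.178, 0.0474]
ee_rot: [0.757, 0.653, 0.001, 0.001]
ft_force: [-0.1, 0.5, -3.7]
grip_width: 0.503
grasp_force: 52.7
```

```bash
python3 -m inch '[{"slide":[0,0.001,-0.002],"yaw":0},{"slide":[0,0.001,-0.003],"yaw":0},{"slide":[0,0.001,-0.004],"yaw":0},{"slide":[0,0.001,-0.004],"yaw":0},{"slide":[0,0.001,-0.004],"yaw":0}]'
python3 -c "
from h import *
shot('wrist','w4')
o=get_obs();print(o['position'],2*np.degrees(np.arctan2(*o['ee_rot'][:2])),o['joint_velocities'].round(3))"
```

```text
clock: 6.63
position: [0.5351, -0.1768, 0.0424]
ee_rot: [0.757, 0.653, 0.0, 0.0]
ft_force: [-0.5, 1.6, 0.8]
grip_width: 0.504
grasp_force: 53.3
[ 0.53509618 -0.17680183  0.04241392] 98.47242115555764 [-0.001  0.002  0.    -0.001 -0.001  0.001  0.001]
```

```bash
python3 -m inch '[{"slide":[0,0.001,0],"yaw":0},{"slide":[0,0.001,0],"yaw":0}]'; python3 -m inch '[{"slide":[0,0,0],"yaw":0},{"slide":[0,0,0],"yaw":0},{"slide":[0,0,0],"yaw":0},{"slide":[0,0,0],"yaw":0},{"slide":[0,0,0],"yaw":0},{"slide":[0,0,0],"yaw":0}]' 0; python3 -m inch '[{"slide":[0,0,0.03],"yaw":0},{"slide":[0,0,0.07],"yaw":0},{"slide":[0,0,0.11],"yaw":0},{"slide":[0,0,0.15],"yaw":0},{"slide":[0,-0.04,0.17],"yaw":0},{"slide":[0,-0.05,0.17],"yaw":0},{"slide":[0,-0.05,0.17],"yaw":0},{"slide":[0,-0.05,0.17],"yaw":0}]'
python3 -c "
from h import *
c=shot('wrist','w5')
crop('w5',180,60,380,210,4,'c5')
o=get_obs();print(o['position'],2*np.degrees(np.arctan2(*o['ee_rot'][:2])))"
```

```text
clock: 6.85
position: [0.5351, -0.1765, 0.0424]
ee_rot: [0.758, 0.653, 0.0, 0.001]
ft_force: [0.0, -2.6, 2.2]
grip_width: 0.506
grasp_force: 53.4
clock: 7.35
position: [0.5348, -0.1759, 0.042]
ee_rot: [0.757, 0.653, 0.0, 0.0]
ft_force: [-0.8, 0.3, -0.6]
grip_width: 1.001
grasp_force: 0.0
clock: 8.02
position: [0.5346, -0.2266, 0.2121]
ee_rot: [0.758, 0.652, 0.0, 0.0]
ft_force: [-0.6, 1.0, -0.1]
grip_width: 1.0
grasp_force: 0.0
[ 0.53464314 -0.22540633  0.21155423] 98.48772758803123
```

View pics/c5.png

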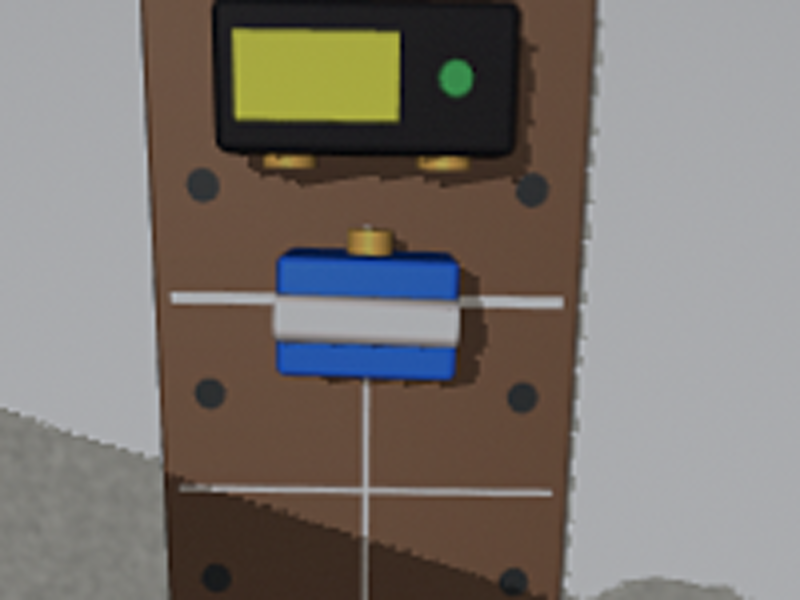

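The blue support stands on the box-side line, with its roller at (275,318)-(460,323), the line at y≈298-302 and the centre line at (367,490).

```bash
python3 -c "
from h import *
def A(p,z): return world('w5',((p[0]+.5)/4+179.5,(p[1]+.5)/4+59.5),z)
for n,p,q,z in [('line',(171,297.5),(563,303),.02),('c',(180,489.5),(551,493),.02),('x0',(366,490),(366,598),.02),('rollerTopmid',(274,319),(460,324),.064),('block -y edge',(278,376),(456,379),.057),('block +y',(280,254),(456,259),.057)]:
  a,b=A(p,z),A(q,z);d=b-a;print(n,(a+b)/2,np.hypot(*d).round(4),np.degrees(np.arctan2(d[1],d[0])).round(2))
"
```

```text
line [ 0.5352 -0.1754] 0.1101 -9.41
c [ 0.5261  -0.22985] 0.1096 -9.19
x0 [ 0.5236 -0.2462] 0.0338 -99.18
rollerTopmid [ 0.5359  -0.17635] 0.0459 -10.16
block -y edge [ 0.5334  -0.19105] 0.0457 -9.71
block +y [ 0.5384  -0.16145] 0.0437 -10.15
```

```bash
python3 -m inch '[{"slide":[-0.083,0.540,-0.01],"yaw":0.47},{"slide":[-0.083,0.540,-0.01],"yaw":0.47},{"slide":[-0.083,0.540,-0.01],"yaw":0.47},{"slide":[-0.083,0.540,-0.01],"yaw":0.47},{"slide":[-0.083,0.540,-0.01],"yaw":0.47},{"slide":[-0.083,0.540,-0.01],"yaw":0.47},{"slide":[-0.083,0.540,-0.01],"yaw":0.47},{"slide":[-0.083,0.540,-0.01],"yaw":0.47},{"slide":[-0.083,0.540,-0.01],"yaw":0.47},{"slide":[-0.083,0.540,-0.01],"yaw":0.47},{"slide":[-0.083,0.540,-0.01],"yaw":0.47},{"slide":[-0.083,0.540,-0.01],"yaw":0.47},{"slide":[-0.083,0.540,-0.01],"yaw":0.47},{"slide":[-0.083,0.540,-0.01],"yaw":0.47},{"slide":[-0.083,0.540,-0.01],"yaw":0.47},{"slide":[-0.083,0.540,-0.01],"yaw":0.47},{"slide":[-0.083,0.540,-0.01],"yaw":0.47}]'
python3 -c "
from h import *
c=shot('wrist','w6')
crop('w6',200,60,400,210,4,'c6')
o=get_obs();print(o['position'],2*np.degrees(np.arctan2(*o['ee_rot'][:2])))"
```

```text
clock: 9.48
position: [0.4517, 0.3132, 0.2017]
ee_rot: [0.585, 0.811, -0.0, 0.0]
ft_force: [-1.1, -0.3, 0.1]
grip_width: 0.998
grasp_force: 0.0
[0.451957   0.31293461 0.2019147 ] 71.63628132050734
```

View pics/c6.png

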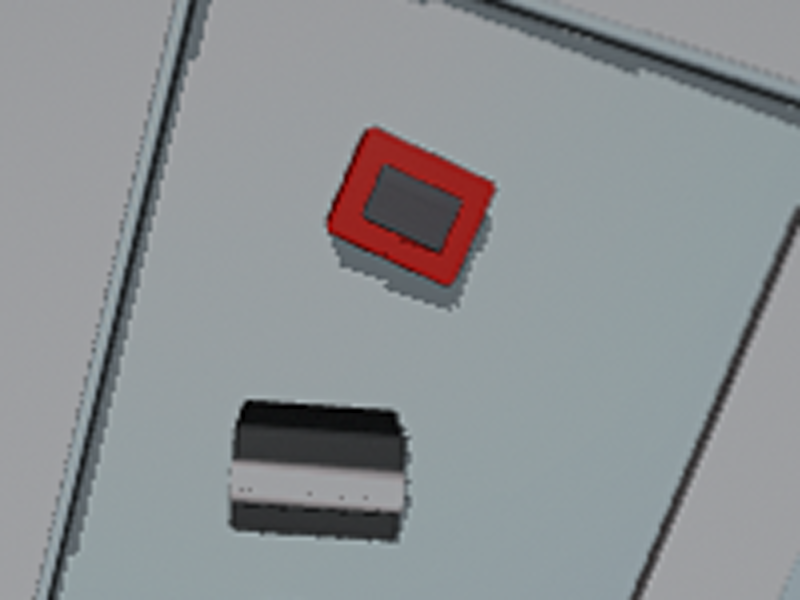

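The crop shows the grey support, with its roller at (230,480)-(405,492), and the red stop, with its plate centred at (412,207).

```bash
python3 -c "
from h import *
def A(p,z): return world('w6',((p[0]+.5)/4+199.5,(p[1]+.5)/4+59.5),z)
for n,p,q,z in [('roller',(230,480),(405,491),.048),('-y edge',(231,531),(397,541),.041),('red plate',(372,194),(450,228),.041),('red -y edge',(331,231),(454,285),.041),('red +y',(374,128),(494,187),.041)]:
  a,b=A(p,z),A(q,z);d=b-a;print(n,(a+b)/2,np.hypot(*d).round(4),np.degrees(np.arctan2(d[1],d[0])).round(2))
"
```

```text
roller [0.45125 0.3197 ] 0.046 14.61
-y edge [0.4554  0.30435] 0.0453 14.71
red plate [0.45175 0.39225] 0.0214 -4.03
red -y edge [0.45125 0.3801 ] 0.034 -4.39
red +y [0.45295 0.40595] 0.0331 -6.07
```

```bash
python3 -m inch '[{"slide":[-0.001,0.006,-0.04],"yaw":-0.064},{"slide":[-0.001,0.006,-0.08],"yaw":-0.064},{"slide":[-0.001,0.006,-0.11],"yaw":-0.064},{"slide":[-0.001,0.006,-0.13],"yaw":-0.064},{"slide":[-0.001,0.006,-0.15],"yaw":-0.064},{"slide":[-0.001,0.006,-0.17],"yaw":-0.064},{"slide":[-0.001,0.006,-0.176],"yaw":-0.064},{"slide":[-0.001,0.006,-0.176],"yaw":-0.064},{"slide":[-0.001,0.006,-0.176],"yaw":-0.064},{"slide":[-0.001,0.006,-0.176],"yaw":-0.064}]'
python3 -m inch '[{"slide":[0,0,0],"yaw":0},{"slide":[0,0,0],"yaw":0},{"slide":[0,0,0],"yaw":0},{"slide":[0,0,0],"yaw":0},{"slide":[0,0,0],"yaw":0},{"slide":[0,0,0],"yaw":0},{"slide":[0,0,0],"yaw":0},{"slide":[0,0,0],"yaw":0},{"slide":[0,0,0],"yaw":0},{"slide":[0,0,0],"yaw":0}]' 255 50
python3 -c "
from h import *
o=get_obs();print(o['position'],2*np.degrees(np.arctan2(*o['ee_rot'][:2])))"
```

```text
clock: 10.37
position: [0.4517, 0.3204, 0.0275]
ee_rot: [0.61, 0.792, 0.001, 0.0]
ft_force: [-0.8, 0.4, 1.2]
grip_width: 1.003
grasp_force: 0.0
clock: 11.2
position: [0.4509, 0.3203, 0.027]
ee_rot: [0.61, 0.792, 0.0, -0.0]
ft_force: [-3.4, -2.2, 9.0]
grip_width: 0.505
grasp_force: 49.4
[0.45091913 0.32032952 0.02700752] 75.21633282424067
```

```bash
python3 -m inch '[{"slide":[0,0,0.03],"yaw":0},{"slide":[0,0,0.07],"yaw":0},{"slide":[0,0,0.11],"yaw":0},{"slide":[0,0,0.15],"yaw":0},{"slide":[0.066,-0.605,0.174],"yaw":-0.426},{"slide":[0.066,-0.605,0.174],"yaw":-0.426},{"slide":[0.066,-0.605,0.174],"yaw":-0.426},{"slide":[0.066,-0.605,0.174],"yaw":-0.426},{"slide":[0.066,-0.605,0.174],"yaw":-0.426},{"slide":[0.066,-0.605,0.174],"yaw":-0.426},{"slide":[0.066,-0.605,0.174],"yaw":-0.426},{"slide":[0.066,-0.605,0.174],"yaw":-0.426},{"slide":[0.066,-0.605,0.174],"yaw":-0.426},{"slide":[0.066,-0.605,0.174],"yaw":-0.426},{"slide":[0.066,-0.605,0.174],"yaw":-0.426},{"slide":[0.066,-0.605,0.174],"yaw":-0.426},{"slide":[0.066,-0.605,0.174],"yaw":-0.426},{"slide":[0.066,-0.605,0.174],"yaw":-0.426},{"slide":[0.066,-0.605,0.174],"yaw":-0.426},{"slide":[0.066,-0.605,0.174],"yaw":-0.426}]'
python3 -m inch '[{"slide":[0,0,0],"yaw":0},{"slide":[0,0,0],"yaw":0},{"slide":[0,0,0],"yaw":0},{"slide":[0,0,0],"yaw":0},{"slide":[0,0,0],"yaw":0}]'
python3 -c "
from h import *
c=shot('wrist','w7')
crop('w7',180,60,380,310,2.4,'c7')
o=get_obs();print(o['position'],2*np.degrees(np.arctan2(*o['ee_rot'][:2])))"
```

```text
clock: 12.87
position: [0.5146, -0.2916, 0.1998]
ee_rot: [0.766, 0.642, -0.002, 0.001]
ft_force: [-1.1, -0.1, -3.9]
grip_width: 0.502
grasp_force: 52.3
clock: 13.28
position: [0.5171, -0.2837, 0.2]
ee_rot: [0.763, 0.646, 0.0, -0.0]
ft_force: [0.0, -0.4, -4.3]
grip_width: 0.507
grasp_force: 52.4
[ 0.51707008 -0.28394735  0.20011781] 99.53880332382941
```

View pics/c7.png

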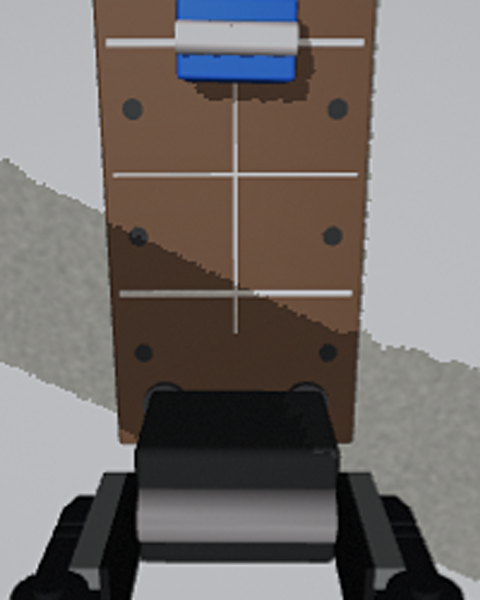

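The grey support is held square over the bed. Its roller is at y≈515 and the target line runs (120,293)-(352,293).

```bash
python3 -c "
from h import *
def A(p,z): return world('w7',((p[0]+.5)/2.4+179.5,(p[1]+.5)/2.4+59.5),z)
for n,p,q,z in [('roller',(137,515),(337,517),.2205),('-y edge',(139,559),(336,560.5),.214),('s-',(120,293),(352,293.5),.02),('c',(114,174.5),(357,175),.02),('x0',(235.5,90),(235.5,330),.02)]:
  a,b=A(p,z),A(q,z);d=b-a;print(n,(a+b)/2,np.hypot(*d).round(4),np.degrees(np.arctan2(d[1],d[0])).round(2))
"
```

```text
roller [ 0.51765 -0.28275] 0.043 -10.32
-y edge [ 0.51515 -0.2981 ] 0.0454 -10.15
s- [ 0.5174 -0.2844] 0.1102 -9.72
c [ 0.52635 -0.23015] 0.1097 -9.71
x0 [ 0.5232  -0.24855] 0.1092 -99.59
```

```bash
python3 -m inch '[{"slide":[0,-0.001,-0.04],"yaw":0.008},{"slide":[0,-0.001,-0.08],"yaw":0.008},{"slide":[0,-0.001,-0.11],"yaw":0.008},{"slide":[0,-0.001,-0.13],"yaw":0.008},{"slide":[0,-0.001,-0.145],"yaw":0.008},{"slide":[0,-0.001,-0.152],"yaw":0.008},{"slide":[0,-0.001,-0.155],"yaw":0.008},{"slide":[0,-0.001,-0.156],"yaw":0.008},{"slide":[0,-0.001,-0.157],"yaw":0.008},{"slide":[0,-0.001,-0.157],"yaw":0.008},{"slide":[0,-0.001,-0.157],"yaw":0.008},{"slide":[0,-0.001,-0.157],"yaw":0.008}]'
python3 -c "
from h import *
o=get_obs();print(o['position'],2*np.degrees(np.arctan2(*o['ee_rot'][:2])))"
```

```text
clock: 14.33
position: [0.5172, -0.2861, 0.0437]
ee_rot: [0.761, 0.648, 0.0, 0.0]
ft_force: [0.1, 0.2, -4.6]
grip_width: 0.507
grasp_force: 52.4
[ 0.51717412 -0.28606057  0.0437056 ] 99.16656525161612
```

```bash
python3 -m inch '[{"slide":[0,0.001,0],"yaw":0},{"slide":[0,0.001,-0.001],"yaw":0},{"slide":[0,0.001,-0.002],"yaw":0},{"slide":[0,0.001,-0.002],"yaw":0},{"slide":[0,0.001,-0.002],"yaw":0}]'; python3 -m inch '[{"slide":[0,0,0],"yaw":0},{"slide":[0,0,0],"yaw":0},{"slide":[0,0,0],"yaw":0},{"slide":[0,0,0],"yaw":0},{"slide":[0,0,0],"yaw":0},{"slide":[0,0,0],"yaw":0}]' 0; python3 -m inch '[{"slide":[0,0,0.03],"yaw":0},{"slide":[0,0,0.07],"yaw":0},{"slide":[0,0,0.11],"yaw":0},{"slide":[0,0,0.15],"yaw":0},{"slide":[0,0,0.157],"yaw":0},{"slide":[0,0,0.157],"yaw":0},{"slide":[0,0,0.157],"yaw":0}]'
python3 -c "
from h import *
c=shot('wrist','w8')
crop('w8',180,60,380,260,3,'c8')
o=get_obs();print(o['position'],2*np.degrees(np.arctan2(*o['ee_rot'][:2])))"
```

```text
clock: 14.75
position: [0.5172, -0.2851, 0.043]
ee_rot: [0.761, 0.648, 0.001, 0.0]
ft_force: [-7.1, 5.2, 18.5]
grip_width: 0.501
grasp_force: 55.2
clock: 15.25
position: [0.5168, -0.2849, 0.041]
ee_rot: [0.761, 0.648, 0.0, 0.0]
ft_force: [0.0, 0.4, 0.7]
grip_width: 1.0
grasp_force: 0.0
clock: 15.83
position: [0.5169, -0.2848, 0.1978]
ee_rot: [0.761, 0.648, 0.0, 0.0]
ft_force: [-0.1, 0.3, -1.4]
grip_width: 1.002
grasp_force: 0.0
[ 0.51641626 -0.28444675  0.1968852 ] 99.1519627639989
```

View pics/c8.png

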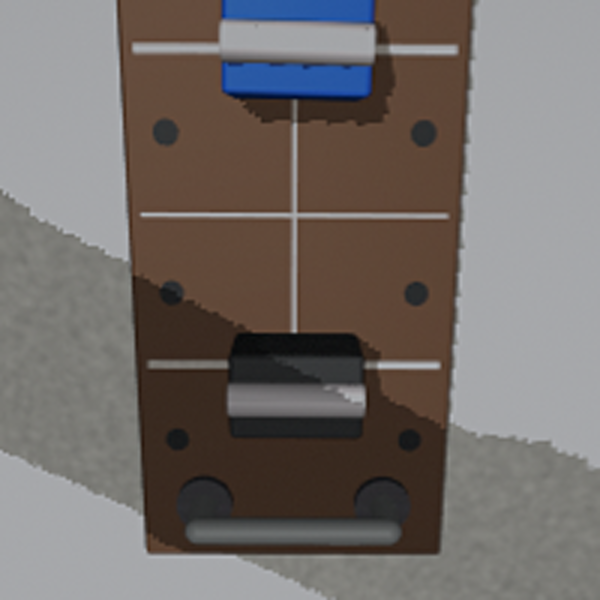

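The grey support stands on the handle-side line, with its roller at (228,400)-(365,401) and the line at y≈365.

```bash
python3 -c "
from h import *
def A(p,z): return world('w8',((p[0]+.5)/3+179.5,(p[1]+.5)/3+59.5),z)
for n,p,q,z in [('roller',(228,400),(365,401.5),.063),('-y edge',(230,435),(362,437),.057),('s-',(148,364.5),(440,366),.02),('c',(141,214.5),(449,216),.02),('x0',(294.5,100),(293.5,332),.02),('blue roller',(220,40),(375,45),.064),('blue-y',(223,94),(372,98),.057)]:
  a,b=A(p,z),A(q,z);d=b-a;print(n,(a+b)/2,np.hypot(*d).round(4),np.degrees(np.arctan2(d[1],d[0])).round(2))
"
```

```text
roller [ 0.5176  -0.28575] 0.0457 -9.96
-y edge [ 0.5151  -0.29995] 0.0455 -10.25
s- [ 0.51705 -0.28435] 0.1102 -9.56
c [ 0.52625 -0.2299 ] 0.1102 -9.51
x0 [ 0.5255 -0.2317] 0.0811 -99.51
blue roller [ 0.53545 -0.1773 ] 0.0455 -10.89
blue-y [ 0.53315 -0.1917 ] 0.0457 -10.6
```

```bash
python3 -m inch '[{"slide":[-0.064,0.677,0],"yaw":0.073},{"slide":[-0.064,0.677,0],"yaw":0.073},{"slide":[-0.064,0.677,0],"yaw":0.073},{"slide":[-0.064,0.677,0],"yaw":0.073},{"slide":[-0.064,0.677,0],"yaw":0.073},{"slide":[-0.064,0.677,0],"yaw":0.073},{"slide":[-0.064,0.677,0],"yaw":0.073},{"slide":[-0.064,0.677,0],"yaw":0.073},{"slide":[-0.064,0.677,0],"yaw":0.073},{"slide":[-0.064,0.677,0],"yaw":0.073},{"slide":[-0.064,0.677,0],"yaw":0.073},{"slide":[-0.064,0.677,0],"yaw":0.073},{"slide":[-0.064,0.677,0],"yaw":0.073},{"slide":[-0.064,0.677,0],"yaw":0.073},{"slide":[-0.064,0.677,0],"yaw":0.073},{"slide":[-0.064,0.677,0],"yaw":0.073},{"slide":[-0.064,0.677,0],"yaw":0.073},{"slide":[-0.064,0.677,0],"yaw":0.073},{"slide":[-0.064,0.677,0],"yaw":0.073},{"slide":[-0.064,0.677,0],"yaw":0.073}]'
python3 -c "
from h import *
c=shot('wrist','w9');a=c['frame'].astype(int)
m=((a[...,0]>60)&(a[...,0]>2.5*a[...,1])&(a[...,0]>2.5*a[...,2])).astype(np.uint8)
n,l,s,ce=cv2.connectedComponentsWithStats(m);i=s[1:,4].argmax()+1
pts=np.argwhere(l==i)[:,::-1]
print(s[i],ce[i]); h=cv2.convexHull(pts.astype(np.int32))[:,0]
w=np.array([world('w9',p,.041) for p in h],np.float32);print(cv2.minAreaRect(w*1000))
o=get_obs();print(o['position'],2*np.degrees(np.arctan2(*o['ee_rot'][:2])),o['joint_pos'].round(2))"
```

```text
clock: 17.55
position: [0.453, 0.3904, 0.1968]
ee_rot: [0.738, 0.675, -0.001, 0.0]
ft_force: [0.1, -1.0, -0.3]
grip_width: 0.998
grasp_force: 0.0
[260 166  33  30 699] [276.1702432  179.32188841]
((451.80902099609375, 396.8009948730469), (31.489015579223633, 34.12140655517578), 84.89783477783203)
[0.45327453 0.39023969 0.19734639] 95.10673131557392 [-1.13  0.29  0.42  1.58 -0.12  1.29 -0.78]
```

```bash
python3 -m inch '[{"slide":[-0.001,0.003,-0.04],"yaw":0},{"slide":[-0.001,0.003,-0.08],"yaw":0},{"slide":[-0.001,0.003,-0.11],"yaw":0},{"slide":[-0.001,0.003,-0.13],"yaw":0},{"slide":[-0.001,0.003,-0.15],"yaw":0},{"slide":[-0.001,0.003,-0.165],"yaw":0},{"slide":[-0.001,0.003,-0.171],"yaw":0},{"slide":[-0.001,0.003,-0.171],"yaw":0},{"slide":[-0.001,0.003,-0.171],"yaw":0},{"slide":[-0.001,0.003,-0.171],"yaw":0}]'
python3 -m inch '[{"slide":[0,0,0],"yaw":0},{"slide":[0,0,0],"yaw":0},{"slide":[0,0,0],"yaw":0},{"slide":[0,0,0],"yaw":0},{"slide":[0,0,0],"yaw":0},{"slide":[0,0,0],"yaw":0},{"slide":[0,0,0],"yaw":0},{"slide":[0,0,0],"yaw":0},{"slide":[0,0,0],"yaw":0},{"slide":[0,0,0],"yaw":0},{"slide":[0,0,0],"yaw":0}]' 255 50
python3 -c "
from h import *
o=get_obs();print(o['position'],2*np.degrees(np.arctan2(*o['ee_rot'][:2])))"
```

```text
clock: 18.43
position: [0.4526, 0.3952, 0.0284]
ee_rot: [0.737, 0.675, 0.001, -0.0]
ft_force: [0.6, 0.2, 0.0]
grip_width: 1.004
grasp_force: 0.0
clock: 19.35
position: [0.4518, 0.3951, 0.027]
ee_rot: [0.737, 0.676, 0.0, 0.0]
ft_force: [-0.6, 0.1, 0.7]
grip_width: 0.0
grasp_force: 0.0
[0.45177396 0.39508196 0.02702886] 94.98411396141462
```

The gripper shut on nothing, so I look before moving again.

```bash
python3 -c "
from h import *
c=shot('wrist','w10');d=camera('scene');t=d['frame'][250:400,330:500,::-1]
np.savez('pics/sc2.npz',**{k:np.array(v) for k,v in d.items()});cv2.imwrite('pics/sc2.png',d['frame'][:,:,::-1])
a=cv2.resize(c['frame'][:,:,::-1],(450,338));b=cv2.resize(t,None,fx=2,fy=2)
o=np.zeros((340,800,3),np.uint8);o[:338,:450]=a;o[:300,455:795]=b;cv2.imwrite('pics/m1.png',o)"
```

```text
(no output)
```

View pics/m1.png

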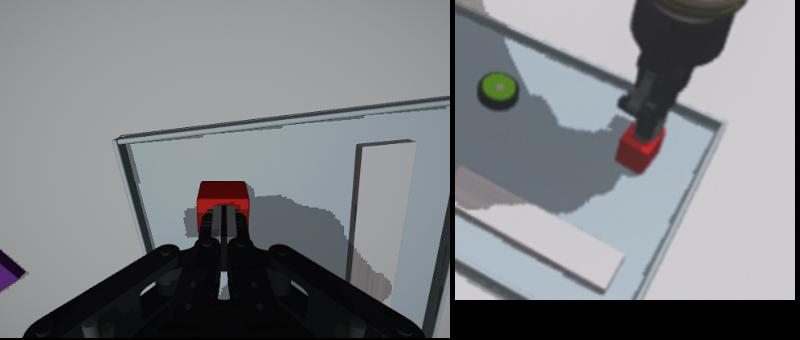

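The stop is still upright at (222,200) in the left half, and the fingers have shut on its near side. I'll measure where it is now.

```bash
python3 -c "
from h import *
for p in [(197,198),(250,198),(199,181),(247,181)]:
  for z in (.041,.004): print(p,z,world('w10',(p[0]/.8036,p[1]/.8036),z))
for f in ('sc1','sc2'):
  a=cv2.imread('pics/'+f+'.png').astype(int)[...,::-1]
  m=((a[...,0]>60)&(a[...,0]>2.5*a[...,1])&(a[...,0]>2.5*a[...,2])).astype(np.uint8);m[:250]=0
  n,l,s,ce=cv2.connectedComponentsWithStats(m);i=s[1:,4].argmax()+1;print(f,s[i],ce[i])
print(pix('sc2',[[.452,.394,.004],[.452,.394,.041],[.452,.42,.004]]))
"
```

```text
(197, 198) 0.041 [0.4361 0.4105]
(197, 198) 0.004 [0.4301 0.3926]
(250, 198) 0.041 [0.4704 0.4075]
(250, 198) 0.004 [0.4733 0.3888]
(199, 181) 0.041 [0.4388 0.4223]
(199, 181) 0.004 [0.4336 0.4074]
(247, 181) 0.041 [0.4692 0.4196]
(247, 181) 0.004 [0.4717 0.404 ]
sc1 [413 308  22  20 158] [423.98101266 318.32911392]
sc2 [413 313  22  15 107] [422.96261682 320.99065421]
[[421.9 328.4]
 [425.7 316. ]
 [435.1 335.1]]
```

```bash
python3 -m inch '[{"slide":[0,0,0],"yaw":0},{"slide":[0,0,0],"yaw":0}]'
python3 -c "
from h import *
print(pix('w10',[[.4518,.395,.016],[.4518,.406,.016],[.4518,.395,.045],[.4518,.406,.045],[.452,.409,.041]])*.8036)
a=cv2.imread('pics/w10.png');crop('w10',220,200,350,340,4.2,'c10')
"
```

```text
clock: 19.62
position: [0.4518, 0.3951, 0.027]
ee_rot: [0.737, 0.676, 0.0, 0.0]
ft_force: [-0.3, 0.5, -0.3]
grip_width: 0.003
grasp_force: 0.0
[[223.15972 199.93568]
 [221.87396 186.837  ]
 [223.15972 220.1864 ]
 [221.63288 205.15908]
 [221.55252 198.16776]]
```

View pics/c10.png

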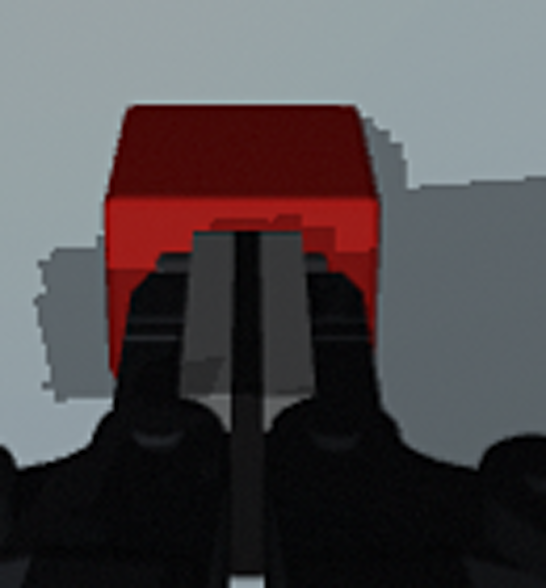

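Picture 14 shows the shut pads visibly inside the red block, with no force reported. The block hasn't moved: it is still centred at about (0.452,0.395). The fingers went through it without contact. I'll open, then close again slowly to a set opening to see whether contact is ever felt.

```bash
python3 -m inch '[{"slide":[0,0,0],"yaw":0},{"slide":[0,0,0],"yaw":0},{"slide":[0,0,0],"yaw":0},{"slide":[0,0,0],"yaw":0},{"slide":[0,0,0],"yaw":0},{"slide":[0,0,0],"yaw":0},{"slide":[0,0,0],"yaw":0},{"slide":[0,0,0],"yaw":0}]' 0
python3 -m inch '[{"slide":[0,0,0],"yaw":0},{"slide":[0,0,0],"yaw":0},{"slide":[0,0,0],"yaw":0},{"slide":[0,0,0],"yaw":0},{"slide":[0,0,0],"yaw":0},{"slide":[0,0,0],"yaw":0},{"slide":[0,0,0],"yaw":0},{"slide":[0,0,0],"yaw":0}]' 130 50
python3 -m inch '[{"slide":[0,0,0],"yaw":0},{"slide":[0,0,0],"yaw":0},{"slide":[0,0,0],"yaw":0},{"slide":[0,0,0],"yaw":0},{"slide":[0,0,0],"yaw":0},{"slide":[0,0,0],"yaw":0}]' 160 50
python3 -c "
from h import *
c=shot('wrist','w11');a=c['frame'].astype(int)
m=((a[...,0]>60)&(a[...,0]>2.5*a[...,1])&(a[...,0]>2.5*a[...,2])).astype(np.uint8)
n,l,s,ce=cv2.connectedComponentsWithStats(m);i=s[1:,4].argmax()+1;print(s[i],ce[i])"
```

```text
clock: 20.28
position: [0.4518, 0.3951, 0.027]
ee_rot: [0.737, 0.676, 0.0, 0.0]
ft_force: [-0.4, -0.2, 0.1]
grip_width: 1.0
grasp_force: 0.0
clock: 20.95
position: [0.4518, 0.3951, 0.027]
ee_rot: [0.737, 0.676, 0.0, 0.0]
ft_force: [0.4, -0.5, -0.8]
grip_width: 0.492
grasp_force: 0.0
clock: 21.45
position: [0.4518, 0.3951, 0.027]
ee_rot: [0.737, 0.676, 0.0, 0.0]
ft_force: [-0.2, -0.4, -0.5]
grip_width: 0.374
grasp_force: 0.0
[ 245  225   65   65 2940] [277.71190476 252.58537415]
```

No contact even at 32 mm on a 36 mm block. I'll probe from above with the fingers shut to see whether the block is felt at all.

```bash
python3 -m inch '[{"slide":[0,0,0.03],"yaw":0},{"slide":[0,0,0.06],"yaw":0},{"slide":[0,0,0.06],"yaw":0},{"slide":[0,0,0.06],"yaw":0},{"slide":[0,0,0.06],"yaw":0},{"slide":[0,0,0.06],"yaw":0}]' 255 20
python3 -m inch '[{"slide":[0,0,-0.015],"yaw":0},{"slide":[0,0,-0.025],"yaw":0},{"slide":[0,0,-0.03],"yaw":0},{"slide":[0,0,-0.032],"yaw":0},{"slide":[0,0,-0.034],"yaw":0},{"slide":[0,0,-0.036],"yaw":0},{"slide":[0,0,-0.037],"yaw":0}]'
python3 -m inch '[{"slide":[0,0,-0.001],"yaw":0},{"slide":[0,0,-0.002],"yaw":0},{"slide":[0,0,-0.003],"yaw":0}]'
```

```text
clock: 22.0
position: [0.4512, 0.3946, 0.0859]
ee_rot: [0.737, 0.676, -0.001, 0.0]
ft_force: [-0.1, 0.9, 0.6]
grip_width: -0.001
grasp_force: 0.0
clock: 22.58
position: [0.4519, 0.3952, 0.0501]
ee_rot: [0.737, 0.676, 0.0, 0.0]
ft_force: [-0.7, -0.6, 0.0]
grip_width: -0.003
grasp_force: 0.0
clock: 22.83
position: [0.4519, 0.3952, 0.0472]
ee_rot: [0.737, 0.676, 0.0, -0.0]
ft_force: [-0.0, 0.3, -0.5]
grip_width: 0.002
grasp_force: 0.0
```

The tips are 5 mm below the block's top and still feel nothing. I'll try once more, gripping higher and turned 90° across its 28 mm.

```bash
python3 -m inch '[{"slide":[0,0,0.04],"yaw":0},{"slide":[0,0,0.06],"yaw":0.1},{"slide":[0,0,0.06],"yaw":1.57},{"slide":[0,0,0.06],"yaw":1.57},{"slide":[0,0,0.06],"yaw":1.57},{"slide":[0,0,0.06],"yaw":1.57},{"slide":[0,0,0.06],"yaw":1.57},{"slide":[0,0,0.06],"yaw":1.57},{"slide":[0,0,0.06],"yaw":1.57},{"slide":[0,0,0.06],"yaw":1.57},{"slide":[0,0,0.06],"yaw":1.57},{"slide":[0,0,0.06],"yaw":1.57},{"slide":[0,0,0.06],"yaw":1.57},{"slide":[0,0,0.06],"yaw":1.57},{"slide":[0,0,0.03],"yaw":1.57},{"slide":[0,0,0.0],"yaw":1.57},{"slide":[0,0,-0.008],"yaw":1.57},{"slide":[0,0,-0.008],"yaw":1.57}]' 0
python3 -m inch '[{"slide":[0,0,0],"yaw":0},{"slide":[0,0,0],"yaw":0},{"slide":[0,0,0],"yaw":0},{"slide":[0,0,0],"yaw":0},{"slide":[0,0,0],"yaw":0},{"slide":[0,0,0],"yaw":0},{"slide":[0,0,0],"yaw":0},{"slide":[0,0,0],"yaw":0},{"slide":[0,0,0],"yaw":0},{"slide":[0,0,0],"yaw":0}]' 255 50
```

```text
clock: 24.33
position: [0.4504, 0.3938, 0.0368]
ee_rot: [0.044, 0.999, -0.002, -0.002]
ft_force: [0.5, -0.7, 0.6]
grip_width: 0.999
grasp_force: 0.0
clock: 25.17
position: [0.4518, 0.3951, 0.039]
ee_rot: [0.044, 0.999, 0.0, -0.0]
ft_force: [-0.5, -0.1, -0.0]
grip_width: -0.003
grasp_force: 0.0
```

```bash
python3 -m inch '[{"slide":[0,0,0.05],"yaw":0},{"slide":[0,0,0.06],"yaw":-1.57},{"slide":[0,0,0.06],"yaw":-1.57},{"slide":[0,0,0.06],"yaw":-1.57},{"slide":[0,0,0.06],"yaw":-1.57},{"slide":[0,0,0.06],"yaw":-1.57},{"slide":[0,0,0.06],"yaw":-1.57},{"slide":[0,0,0.06],"yaw":-1.57},{"slide":[0,0,0.06],"yaw":-1.57},{"slide":[0,0,0.06],"yaw":-1.57},{"slide":[0,0,0.06],"yaw":-1.57},{"slide":[0,0,0.06],"yaw":-1.57},{"slide":[0,0,0.06],"yaw":-1.57},{"slide":[0,0,0.06],"yaw":-1.57},{"slide":[0,0,0.03],"yaw":-1.57},{"slide":[0,0,0.0],"yaw":-1.57},{"slide":[0,0,-0.012],"yaw":-1.57},{"slide":[0,0,-0.016],"yaw":-1.57},{"slide":[0,0,-0.016],"yaw":-1.57},{"slide":[0,0,-0.016],"yaw":-1.57}]' 0
python3 -m inch '[{"slide":[0,0,0],"yaw":0},{"slide":[0,0,0],"yaw":0},{"slide":[0,0,0],"yaw":0},{"slide":[0,0,0],"yaw":0},{"slide":[0,0,0],"yaw":0},{"slide":[0,0,0],"yaw":0},{"slide":[0,0,0],"yaw":0},{"slide":[0,0,0],"yaw":0},{"slide":[0,0,0],"yaw":0},{"slide":[0,0,0],"yaw":0}]' 255 100
python3 -c "
from h import *
c=shot('wrist','w12')
for f in ['w12']:
  a=cv2.imread('pics/w12.png').astype(int)[...,::-1]
  m=((a[...,0]>60)&(a[...,0]>2.5*a[...,1])&(a[...,0]>2.5*a[...,2])).astype(np.uint8)
  n,l,s,ce=cv2.connectedComponentsWithStats(m);i=s[1:,4].argmax()+1;print(s[i],ce[i])"
```

```text
clock: 26.83
position: [0.4525, 0.3956, 0.0243]
ee_rot: [0.737, 0.676, 0.001, 0.0]
ft_force: [-1.6, 0.7, 0.6]
grip_width: 1.003
grasp_force: 0.0
clock: 27.67
position: [0.4518, 0.3953, 0.0238]
ee_rot: [0.737, 0.676, 0.0, -0.0]
ft_force: [-2.7, -1.0, 7.3]
grip_width: 0.182
grasp_force: 98.0
[ 245  228   67   37 1993] [277.3878575  244.51480181]
```

Now it holds something, at opening 0.18 with 98 N. I'll lift a little and check whether the red block comes along.

```bash
python3 -m inch '[{"slide":[0,0,0.015],"yaw":0},{"slide":[0,0,0.03],"yaw":0},{"slide":[0,0,0.05],"yaw":0},{"slide":[0,0,0.06],"yaw":0},{"slide":[0,0,0.06],"yaw":0},{"slide":[0,0,0.06],"yaw":0}]'
python3 -c "
from h import *
c=shot('wrist','w13');shot('scene','sc3')
for f in ['w13','sc3']:
  a=cv2.imread('pics/'+f+'.png').astype(int)[...,::-1]
  m=((a[...,0]>60)&(a[...,0]>2.5*a[...,1])&(a[...,0]>2.5*a[...,2])).astype(np.uint8)
  if f=='sc3': m[:200]=0
  n,l,s,ce=cv2.connectedComponentsWithStats(m);i=s[1:,4].argmax()+1;print(s[i],ce[i])
  hh=l==i; r=np.where(hh.any(1))[0]
  for v in r[::max(1,len(r)//12)]: x=np.where(hh[v])[0]; print(v,x.min(),x.max(),len(x))
print(get_obs()['position'],pix('sc3',[[.452,.394,.041],[.452,.394,.101]]))"
```

```text
clock: 28.22
position: [0.4517, 0.3952, 0.0828]
ee_rot: [0.737, 0.676, 0.0, -0.0]
ft_force: [-0.5, -1.1, -3.8]
grip_width: 0.176
grasp_force: 98.1
[ 245  227   67   37 2003] [277.5791313  244.02945582]
227 272 303 32
230 249 304 56
233 249 305 57
236 248 306 59
239 248 307 60
242 247 307 61
245 246 308 63
248 246 309 64
251 245 311 67
254 245 311 67
257 245 311 40
260 246 311 36
263 246 310 19
[ 12 231  17  15 185] [ 20.2972973  237.94594595]
231 19 24 6
232 17 25 9
233 15 26 12
234 14 26 13
235 13 27 15
236 13 27 15
237 12 26 15
238 12 28 17
239 13 28 16
240 14 28 15
241 15 27 13
242 15 27 13
243 15 25 11
244 16 24 9
245 17 22 6
[0.45112674 0.39458784 0.0817228 ] [[425.7 316. ]
 [432.2 294.2]]
```

The red region is identical in the wrist image after lifting, and the force shows -3.8 N, so the stop is held. I carry it over the bed's centre.

```bash
python3 -m inch '[{"slide":[0,0,0.04],"yaw":0},{"slide":[0,0,0.08],"yaw":0},{"slide":[0.0745,-0.6255,0.115],"yaw":-0.08},{"slide":[0.0745,-0.6255,0.115],"yaw":-0.08},{"slide":[0.0745,-0.6255,0.115],"yaw":-0.08},{"slide":[0.0745,-0.6255,0.115],"yaw":-0.08},{"slide":[0.0745,-0.6255,0.115],"yaw":-0.08},{"slide":[0.0745,-0.6255,0.115],"yaw":-0.08},{"slide":[0.0745,-0.6255,0.115],"yaw":-0.08},{"slide":[0.0745,-0.6255,0.115],"yaw":-0.08},{"slide":[0.0745,-0.6255,0.115],"yaw":-0.08},{"slide":[0.0745,-0.6255,0.115],"yaw":-0.08},{"slide":[0.0745,-0.6255,0.115],"yaw":-0.08},{"slide":[0.0745,-0.6255,0.115],"yaw":-0.08},{"slide":[0.0745,-0.6255,0.115],"yaw":-0.08},{"slide":[0.0745,-0.6255,0.115],"yaw":-0.08},{"slide":[0.0745,-0.6255,0.115],"yaw":-0.08},{"slide":[0.0745,-0.6255,0.115],"yaw":-0.08},{"slide":[0.0745,-0.6255,0.115],"yaw":-0.08}]'
python3 -m inch '[{"slide":[0,0,0],"yaw":0},{"slide":[0,0,0],"yaw":0},{"slide":[0,0,0],"yaw":0},{"slide":[0,0,0],"yaw":0},{"slide":[0,0,0],"yaw":0}]'
python3 -c "
from h import *
c=shot('wrist','w14')
o=get_obs();T=o['position'];print(T,2*np.degrees(np.arctan2(*o['ee_rot'][:2])))
g=c['frame'][...,0].astype(float)
# dark->bright edge (side face/top face) per column, and outer +y bottom edge
a=c['frame'].astype(int);m=(a[...,0]>40)&(a[...,0]>2.5*a[...,1])&(a[...,0]>2.5*a[...,2])
P=[];
for u in range(252,306,4):
  r=np.where(m[225:300,u])[0]+225
  d=np.diff(g[r.min():r.min()+40,u]); v=r.min()+d[4:].argmax()+4+.5; P.append((u,v))
P=np.array(P);print(P[:,1],[int(np.where(m[:,u])[0].min()) for u in range(252,306,8)])
k=np.polyfit(P[:,0],P[:,1],1);
A=[world('w14',(u,np.polyval(k,u)),T[2]+.0172) for u in (250,306)];d=A[1]-A[0];print(A,np.degrees(np.arctan2(d[1],d[0])))
e=np.array([.1667,.986]);print('centre',(A[0]+A[1])/2-.014*e)
"
```

```text
clock: 29.9
position: [0.5248, -0.2346, 0.197]
ee_rot: [0.766, 0.643, -0.002, 0.0]
ft_force: [0.0, -0.2, -2.9]
grip_width: 0.176
grasp_force: 98.7
clock: 30.32
position: [0.5265, -0.2294, 0.198]
ee_rot: [0.763, 0.646, 0.0, -0.0]
ft_force: [0.1, -0.3, -2.5]
grip_width: 0.175
grasp_force: 98.7
[ 0.52650276 -0.22958428  0.19810315] 99.49381073079404
[249.5 249.5 249.5 249.5 249.5 249.5 249.5 249.5 249.5 249.5 249.5 248.5
 249.5 249.5] [227, 227, 227, 227, 227, 227, 227]
[array([ 0.5148, -0.2134]), array([ 0.5431, -0.218 ])] -9.232351850900343
centre [ 0.5266162 -0.229504 ]
```

```bash
python3 -m inch '[{"slide":[0,0,-0.04],"yaw":0},{"slide":[0,0,-0.08],"yaw":0},{"slide":[0,0,-0.11],"yaw":0},{"slide":[0,0,-0.13],"yaw":0},{"slide":[0,0,-0.145],"yaw":0},{"slide":[0,0,-0.152],"yaw":0},{"slide":[0,0,-0.155],"yaw":0},{"slide":[0,0,-0.156],"yaw":0},{"slide":[0,0,-0.157],"yaw":0},{"slide":[0,0,-0.157],"yaw":0},{"slide":[0,0,-0.157],"yaw":0},{"slide":[0,0,-0.157],"yaw":0}]'
```

```text
clock: 31.37
position: [0.5267, -0.2305, 0.0417]
ee_rot: [0.764, 0.646, 0.0, 0.0]
ft_force: [-0.4, 0.0, -1.8]
grip_width: 0.178
grasp_force: 98.8
```

```bash
python3 -m inch '[{"slide":[0,0,-0.001],"yaw":0},{"slide":[0,0,-0.0015],"yaw":0},{"slide":[0,0,-0.002],"yaw":0},{"slide":[0,0,-0.002],"yaw":0}]'; python3 -m inch '[{"slide":[0,0,0],"yaw":0},{"slide":[0,0,0],"yaw":0},{"slide":[0,0,0],"yaw":0},{"slide":[0,0,0],"yaw":0},{"slide":[0,0,0],"yaw":0},{"slide":[0,0,0],"yaw":0},{"slide":[0,0,0],"yaw":0}]' 0; python3 -m inch '[{"slide":[0,0,0.03],"yaw":0},{"slide":[0,0,0.07],"yaw":0},{"slide":[0,0,0.11],"yaw":0},{"slide":[0,0,0.15],"yaw":0},{"slide":[0,-0.02,0.157],"yaw":0},{"slide":[0,-0.02,0.157],"yaw":0},{"slide":[0,-0.02,0.157],"yaw":0},{"slide":[0,-0.02,0.157],"yaw":0}]'
cat >> h.py <<'E'
def rects(f):
    a=cv2.imread('pics/'+f+'.png').astype(int)[...,::-1];R,G,B=a[...,0],a[...,1],a[...,2]
    for n,m,z in [('red',(R>45)&(R>2.5*G)&(R>2.5*B),.057),('blue',(B>45)&(B>2*R)&(B>1.5*G),.057)]:
        k,l,s,ce=cv2.connectedComponentsWithStats(m.astype(np.uint8));i=s[1:,4].argmax()+1
        h=cv2.convexHull(np.argwhere(l==i)[:,::-1].astype(np.int32))[:,0]
        w=np.array([world(f,p,z) for p in h],np.float32)*1000;print(n,s[i],cv2.minAreaRect(w))
E
python3 -c "
from h import *
shot('wrist','w15');rects('w15')
o=get_obs();print(o['position'],2*np.degrees(np.arctan2(*o['ee_rot'][:2])))"
```

```text
clock: 31.7
position: [0.5264, -0.2305, 0.0398]
ee_rot: [0.764, 0.646, 0.0, -0.0]
ft_force: [-4.6, 2.0, 8.1]
grip_width: 0.175
grasp_force: 102.1
clock: 32.28
position: [0.5263, -0.2304, 0.039]
ee_rot: [0.764, 0.646, 0.0, 0.0]
ft_force: [0.5, -0.2, -0.2]
grip_width: 1.0
grasp_force: 0.0
clock: 32.95
position: [0.5259, -0.2498, 0.1951]
ee_rot: [0.764, 0.646, -0.0, -0.001]
ft_force: [0.1, 0.9, -0.0]
grip_width: 1.003
grasp_force: 0.0
red [258 156  36  32 826] ((526.8255615234375, -229.42974853515625), (31.169044494628906, 35.09944152832031), 80.38644409179688)
blue [251  99  49  11 500] ((537.2620849609375, -166.87547302246094), (8.767220497131348, 44.37507247924805), 80.30262756347656)
[ 0.52584139 -0.24953101  0.1948177 ] 99.54686767613642
```

The stop stands at about (0.5267,-0.231), yaw -9.6°, square and centred. Next is the dark coupon with the yellow stripe at (0.586,0.163).

```bash
python3 -m inch '[{"slide":[0.06,0.403,0.005],"yaw":0.27},{"slide":[0.06,0.403,0.005],"yaw":0.27},{"slide":[0.06,0.403,0.005],"yaw":0.27},{"slide":[0.06,0.403,0.005],"yaw":0.27},{"slide":[0.06,0.403,0.005],"yaw":0.27},{"slide":[0.06,0.403,0.005],"yaw":0.27},{"slide":[0.06,0.403,0.005],"yaw":0.27},{"slide":[0.06,0.403,0.005],"yaw":0.27},{"slide":[0.06,0.403,0.005],"yaw":0.27},{"slide":[0.06,0.403,0.005],"yaw":0.27},{"slide":[0.06,0.403,0.005],"yaw":0.27},{"slide":[0.06,0.403,0.005],"yaw":0.27},{"slide":[0.06,0.403,0.005],"yaw":0.27},{"slide":[0.06,0.403,0.005],"yaw":0.27},{"slide":[0.06,0.403,0.005],"yaw":0.27}]'
cat >> h.py <<'E'
def stripe(f,z):
    a=cv2.imread('pics/'+f+'.png').astype(int)[...,::-1];R,G,B=a[...,0],a[...,1],a[...,2]
    m=((R>60)&(G>60)&(B*2<np.minimum(R,G))&(np.abs(R-G)<.25*R)).astype(np.uint8)
    k,l,s,ce=cv2.connectedComponentsWithStats(m)
    for i in range(1,k):
        if s[i,4]<60: continue
        h=cv2.convexHull(np.argwhere(l==i)[:,::-1].astype(np.int32))[:,0]
        w=np.array([world(f,p,z) for p in h],np.float32)*1000;print('yel',s[i],cv2.minAreaRect(w))
E
python3 -c "
from h import *
shot('wrist','w16');stripe('w16',.014)
o=get_obs();print(o['position'],2*np.degrees(np.arctan2(*o['ee_rot'][:2])))"
```

```text
clock: 34.25
position: [0.5862, 0.151, 0.201]
ee_rot: [0.671, 0.742, -0.0, 0.0]
ft_force: [0.4, -0.7, 0.3]
grip_width: 1.0
grasp_force: 0.0
yel [152  57  31  34 762] ((460.29998779296875, 252.39999389648438), (32.19999694824219, 31.199981689453125), 90.0)
yel [262 165  34   9 306] ((586.0439453125, 163.5092010498047), (37.98064041137695, 9.36292552947998), 5.590505123138428)
yel [201 370  24  12 179] ((519.692626953125, -158.60523986816406), (23.452306747436523, 31.102746963500977), 80.13423919677734)
[0.58627325 0.1512616  0.20104998] 84.20939206902733
```

```bash
python3 -m inch '[{"slide":[0,0.011,-0.04],"yaw":0},{"slide":[0,0.011,-0.08],"yaw":0},{"slide":[0,0.011,-0.11],"yaw":0},{"slide":[0,0.011,-0.14],"yaw":0},{"slide":[0,0.011,-0.16],"yaw":0},{"slide":[0,0.011,-0.175],"yaw":0},{"slide":[0,0.011,-0.182],"yaw":0},{"slide":[0,0.011,-0.184],"yaw":0},{"slide":[0,0.011,-0.184],"yaw":0},{"slide":[0,0.011,-0.184],"yaw":0}]'
python3 -m inch '[{"slide":[0,0,0],"yaw":0},{"slide":[0,0,0],"yaw":0},{"slide":[0,0,0],"yaw":0},{"slide":[0,0,0],"yaw":0},{"slide":[0,0,0],"yaw":0},{"slide":[0,0,0],"yaw":0},{"slide":[0,0,0],"yaw":0},{"slide":[0,0,0],"yaw":0},{"slide":[0,0,0],"yaw":0},{"slide":[0,0,0],"yaw":0}]' 255 70
```

```text
clock: 35.13
position: [0.587, 0.1636, 0.0182]
ee_rot: [0.67, 0.742, 0.001, 0.0]
ft_force: [-0.6, -0.3, 0.2]
grip_width: 1.0
grasp_force: 0.0
clock: 35.97
position: [0.5863, 0.1636, 0.017]
ee_rot: [0.67, 0.743, 0.0, 0.0]
ft_force: [0.6, 0.1, 0.6]
grip_width: -0.002
grasp_force: 0.0
```

The fingers shut through the coupon without contact, as with the stop's first try. What worked there was a slightly lower grip at 100 N, so I clear it, reopen and repeat that.

```bash
python3 -m inch '[{"slide":[0,0,0.02],"yaw":0},{"slide":[0,0,0.03],"yaw":0},{"slide":[0,0,0.03],"yaw":0}]'
python3 -m inch '[{"slide":[0,0,0],"yaw":0},{"slide":[0,0,0],"yaw":0},{"slide":[0,0,0],"yaw":0},{"slide":[0,0,0],"yaw":0},{"slide":[0,0,0],"yaw":0},{"slide":[0,0,0],"yaw":0},{"slide":[0,0,-0.015],"yaw":0},{"slide":[0,0,-0.025],"yaw":0},{"slide":[0,0,-0.031],"yaw":0},{"slide":[0,0,-0.032],"yaw":0},{"slide":[0,0,-0.032],"yaw":0},{"slide":[0,0,-0.032],"yaw":0}]' 0
python3 -c "
from h import *
shot('wrist','w17');stripe('w17',.014)"
python3 -m inch '[{"slide":[0,0,0],"yaw":0},{"slide":[0,0,0],"yaw":0},{"slide":[0,0,0],"yaw":0},{"slide":[0,0,0],"yaw":0},{"slide":[0,0,0],"yaw":0},{"slide":[0,0,0],"yaw":0},{"slide":[0,0,0],"yaw":0},{"slide":[0,0,0],"yaw":0},{"slide":[0,0,0],"yaw":0},{"slide":[0,0,0],"yaw":0}]' 255 100
```

```text
clock: 36.22
position: [0.5879, 0.1639, 0.0495]
ee_rot: [0.67, 0.743, 0.002, 0.001]
ft_force: [0.5, 0.8, 0.5]
grip_width: -0.004
grasp_force: 0.0
clock: 37.22
position: [0.5865, 0.1635, 0.0154]
ee_rot: [0.67, 0.743, 0.0, 0.0]
ft_force: [1.1, -1.1, -0.1]
grip_width: 0.996
grasp_force: 0.0
yel [ 242  248   68   16 1069] ((585.468505859375, 163.7417755126953), (39.26870346069336, 9.88104248046875), 5.769336223602295)
clock: 38.1
position: [0.5863, 0.1636, 0.015]
ee_rot: [0.67, 0.743, 0.0, 0.0]
ft_force: [0.3, -0.9, 0.0]
grip_width: -0.001
grasp_force: 0.0
```

```bash
python3 -m inch '[{"slide":[0,0,-0.001],"yaw":0},{"slide":[0,0,-0.002],"yaw":0},{"slide":[0,0,-0.003],"yaw":0}]'; python3 -m inch '[{"slide":[0,0,-0.001],"yaw":0},{"slide":[0,0,-0.002],"yaw":0},{"slide":[0,0,-0.002],"yaw":0}]'; python3 -m inch '[{"slide":[0,0,-0.001],"yaw":0},{"slide":[0,0,-0.002],"yaw":0},{"slide":[0,0,-0.002],"yaw":0}]'
```

```text
clock: 38.35
position: [0.5863, 0.1636, 0.0119]
ee_rot: [0.67, 0.743, 0.0, 0.0]
ft_force: [-0.6, 0.3, 0.2]
grip_width: 0.001
grasp_force: 0.0
clock: 38.6
position: [0.5861, 0.1635, 0.0098]
ee_rot: [0.67, 0.743, -0.0, -0.0]
ft_force: [-0.3, 0.1, 0.1]
grip_width: 0.003
grasp_force: 0.0
clock: 38.85
position: [0.5862, 0.1635, 0.0078]
ee_rot: [0.67, 0.743, -0.0, -0.0]
ft_force: [0.5, 0.0, -0.2]
grip_width: 0.001
grasp_force: 0.0
```

No contact even with the tip nominally below the tray floor. That explains the misses: the real fingertips sit well above the stated 11 mm ahead of the TCP. c10 fits this, with the pad ends at z≈0.045 for TCP 0.027, so the stop was held by the small plate on its top. I calibrate by lowering the shut fingers gently onto the coupon.

```bash
python3 -m inch '[{"slide":[0,0,-0.001],"yaw":0},{"slide":[0,0,-0.002],"yaw":0},{"slide":[0,0,-0.003],"yaw":0},{"slide":[0,0,-0.004],"yaw":0},{"slide":[0,0,-0.004],"yaw":0}]'; python3 -m inch '[{"slide":[0,0,-0.001],"yaw":0},{"slide":[0,0,-0.002],"yaw":0},{"slide":[0,0,-0.003],"yaw":0},{"slide":[0,0,-0.003],"yaw":0}]'
```

```text
clock: 39.27
position: [0.5861, 0.1636, 0.0038]
ee_rot: [0.67, 0.743, -0.0, -0.0]
ft_force: [-0.6, -0.2, 0.3]
grip_width: -0.001
grasp_force: 0.0
clock: 39.6
position: [0.5862, 0.1635, 0.0008]
ee_rot: [0.67, 0.743, -0.0, -0.0]
ft_force: [0.0, -0.6, -0.2]
grip_width: 0.004
grasp_force: 0.0
```

```bash
python3 -m inch '[{"slide":[0,0,-0.001],"yaw":0},{"slide":[0,0,-0.002],"yaw":0},{"slide":[0,0,-0.002],"yaw":0}]'; python3 -m inch '[{"slide":[0,0,-0.001],"yaw":0},{"slide":[0,0,-0.002],"yaw":0},{"slide":[0,0,-0.002],"yaw":0}]'
python3 -c "
from h import *
shot('wrist','w18');stripe('w18',.014)
g=cv2.imread('pics/w18.png').astype(int)
for u in (258,268,276,281,286,294,304): print(u,[int(x) for x in g[225:300:4,u].mean(1)])"
```

```text
clock: 39.85
position: [0.5863, 0.1636, -0.001]
ee_rot: [0.67, 0.743, 0.0, 0.0]
ft_force: [-0.5, 0.5, -0.6]
grip_width: 0.0
grasp_force: 0.0
clock: 40.1
position: [0.5865, 0.1636, -0.0012]
ee_rot: [0.67, 0.742, 0.0, -0.0]
ft_force: [-9.9, -1.7, 20.7]
grip_width: -0.003
grasp_force: 10.5
yel [239 263  26  17 239] ((572.7317504882812, 162.07850646972656), (13.558685302734375, 9.76111125946045), 5.624635696411133)
yel [293 262  21  18 142] ((600.2669067382812, 164.90670776367188), (10.624839782714844, 10.395768165588379), 9.090311050415039)
258 [60, 59, 59, 58, 58, 58, 57, 58, 58, 30, 7, 11, 11, 12, 9, 9, 9, 10, 11]
268 [58, 59, 58, 58, 59, 57, 57, 57, 62, 61, 62, 62, 62, 61, 62, 44, 46, 64, 8]
276 [59, 59, 58, 58, 58, 57, 58, 58, 5, 6, 3, 8, 7, 8, 8, 9, 6, 12, 19]
281 [58, 57, 57, 56, 57, 57, 57, 57, 20, 21, 21, 15, 13, 16, 12, 9, 9, 10, 35]
286 [58, 57, 58, 57, 57, 57, 57, 56, 62, 62, 62, 62, 61, 62, 62, 61, 61, 69, 85]
294 [57, 57, 58, 58, 56, 56, 55, 56, 37, 31, 2, 5, 5, 3, 18, 31, 60, 41, 10]
304 [57, 56, 55, 56, 56, 56, 56, 55, 56, 28, 102, 8, 7, 8, 12, 8, 8, 9, 10]
```

Contact with the coupon top (z 0.014) comes at TCP z -0.001, so the shut tips are about 15 mm above the reported TCP. The coupon grip therefore needs TCP z ≈ -0.011. I rise, open part-way to clear the tray wall, then go down and close.

```bash
python3 -m inch '[{"slide":[0,0,0.03],"yaw":0},{"slide":[0,0,0.04],"yaw":0},{"slide":[0,0,0.04],"yaw":0}]'
python3 -m inch '[{"slide":[0,0,0],"yaw":0},{"slide":[0,0,0],"yaw":0},{"slide":[0,0,0],"yaw":0},{"slide":[0,0,0],"yaw":0},{"slide":[0,0,0],"yaw":0},{"slide":[0,0,0],"yaw":0}]' 95 60
python3 -c "
from h import *
shot('wrist','w19');stripe('w19',.014)
f=lambda p,z:world('top1',((p[0]+.5)/5+109.5,(p[1]+.5)/5+119.5),z)
print(f((525,66),.018),f((523,155),.014));o=get_obs();print(o['position'])"
```

```text
clock: 40.4
position: [0.5882, 0.164, 0.0399]
ee_rot: [0.67, 0.742, 0.002, 0.001]
ft_force: [0.5, 0.3, 0.0]
grip_width: -0.002
grasp_force: 0.0
clock: 40.9
position: [0.5861, 0.1635, 0.0366]
ee_rot: [0.67, 0.743, -0.0, -0.0]
ft_force: [0.8, 0.6, 0.2]
grip_width: 0.625
grasp_force: 0.0
yel [247 233  61  15 887] ((585.6690063476562, 163.6873779296875), (39.1531867980957, 10.080086708068848), 5.784261226654053)
[0.6407 0.1619] [0.5843 0.1632]
[0.58615124 0.16351425 0.03674536]
```

```bash
python3 -m inch '[{"slide":[0,0,-0.015],"yaw":0},{"slide":[0,0,-0.03],"yaw":0},{"slide":[0,0,-0.038],"yaw":0},{"slide":[0,0,-0.043],"yaw":0},{"slide":[0,0,-0.046],"yaw":0},{"slide":[0,0,-0.047],"yaw":0},{"slide":[0,0,-0.047],"yaw":0}]'
python3 -m inch '[{"slide":[0,0,0],"yaw":0},{"slide":[0,0,0],"yaw":0},{"slide":[0,0,0],"yaw":0},{"slide":[0,0,0],"yaw":0},{"slide":[0,0,0],"yaw":0},{"slide":[0,0,0],"yaw":0},{"slide":[0,0,0],"yaw":0},{"slide":[0,0,0],"yaw":0}]' 255 60
```

```text
clock: 41.53
position: [0.5865, 0.1636, -0.0097]
ee_rot: [0.67, 0.743, 0.0, 0.0]
ft_force: [0.8, 0.2, 0.2]
grip_width: 0.625
grasp_force: 0.0
clock: 42.2
position: [0.5867, 0.1637, -0.009]
ee_rot: [0.67, 0.743, 0.001, 0.0]
ft_force: [-1.5, 1.0, 5.4]
grip_width: 0.448
grasp_force: 60.6
```

It holds at 0.448 (40 mm). I regrip 3 mm deeper for a firmer hold, then lift.

```bash
python3 -m inch '[{"slide":[0,0,0],"yaw":0},{"slide":[0,0,0],"yaw":0},{"slide":[0,0,0],"yaw":0},{"slide":[0,0,-0.001],"yaw":0},{"slide":[0,0,-0.003],"yaw":0},{"slide":[0,0,-0.004],"yaw":0},{"slide":[0,0,-0.004],"yaw":0}]' 95
python3 -m inch '[{"slide":[0,0,0],"yaw":0},{"slide":[0,0,0],"yaw":0},{"slide":[0,0,0],"yaw":0},{"slide":[0,0,0],"yaw":0},{"slide":[0,0,0],"yaw":0},{"slide":[0,0,0],"yaw":0},{"slide":[0,0,0],"yaw":0},{"slide":[0,0,0],"yaw":0}]' 255 80
python3 -c "
from h import *
shot('wrist','w20');stripe('w20',.014);print(get_obs()['position'])"
python3 -m inch '[{"slide":[0,0,0.015],"yaw":0},{"slide":[0,0,0.03],"yaw":0},{"slide":[0,0,0.05],"yaw":0},{"slide":[0,0,0.07],"yaw":0},{"slide":[0,0,0.07],"yaw":0},{"slide":[0,0,0.07],"yaw":0}]'
python3 -c "
from h import *
shot('wrist','w21');stripe('w21',.084);print(get_obs()['position'])"
```

```text
clock: 42.78
position: [0.586, 0.1635, -0.0144]
ee_rot: [0.67, 0.743, -0.0, -0.0]
ft_force: [0.5, 0.2, 0.7]
grip_width: 0.625
grasp_force: 0.0
clock: 43.45
position: [0.5875, 0.1638, -0.0122]
ee_rot: [0.67, 0.743, 0.001, 0.0]
ft_force: [-2.4, -0.6, 14.9]
grip_width: 0.44
grasp_force: 85.4
yel [ 240  274   77   18 1364] ((587.9161987304688, 163.74160766601562), (37.94902038574219, 9.84089469909668), 5.7259674072265625)
[ 0.58752213  0.1638371  -0.01217903]
clock: 44.0
position: [0.5864, 0.1638, 0.056]
ee_rot: [0.67, 0.743, 0.0, 0.0]
ft_force: [-1.5, -0.4, -6.1]
grip_width: 0.442
grasp_force: 82.4
yel [ 241  274   76   18 1356] ((586.8673706054688, 164.84178161621094), (37.25321578979492, 9.741443634033203), 5.679257392883301)
[0.58559181 0.16357981 0.05495597]
```

The coupon is held: the stripe stays fixed in the wrist image and Fz is -6 N. I carry it over the fixture.

```bash
python3 -m inch '[{"slide":[0,0,0.04],"yaw":0},{"slide":[0,0,0.08],"yaw":0},{"slide":[-0.0595,-0.394,0.125],"yaw":-0.268},{"slide":[-0.0595,-0.394,0.125],"yaw":-0.268},{"slide":[-0.0595,-0.394,0.125],"yaw":-0.268},{"slide":[-0.0595,-0.394,0.125],"yaw":-0.268},{"slide":[-0.0595,-0.394,0.125],"yaw":-0.268},{"slide":[-0.0595,-0.394,0.125],"yaw":-0.268},{"slide":[-0.0595,-0.394,0.125],"yaw":-0.268},{"slide":[-0.0595,-0.394,0.125],"yaw":-0.268},{"slide":[-0.0595,-0.394,0.125],"yaw":-0.268},{"slide":[-0.0595,-0.394,0.125],"yaw":-0.268},{"slide":[-0.0595,-0.394,0.125],"yaw":-0.268},{"slide":[-0.0595,-0.394,0.125],"yaw":-0.268},{"slide":[-0.0595,-0.394,0.125],"yaw":-0.268},{"slide":[-0.0595,-0.394,0.125],"yaw":-0.268},{"slide":[-0.0595,-0.394,0.125],"yaw":-0.268},{"slide":[-0.0595,-0.394,0.125],"yaw":-0.268}]'
python3 -c "
from h import *
o=get_obs();print(o['position'],2*np.degrees(np.arctan2(*o['ee_rot'][:2])))
shot('wrist','w22');stripe('w22',o['position'][2]+.0262)"
```

```text
clock: 45.55
position: [0.527, -0.2293, 0.1807]
ee_rot: [0.762, 0.647, -0.0, -0.0]
ft_force: [-0.4, -0.4, -4.8]
grip_width: 0.44
grasp_force: 83.5
[ 0.52703681 -0.22925298  0.18065097] 99.34603627833813
yel [ 240   59   47   26 1197] ((537.1053466796875, -132.8675537109375), (9.107715606689453, 18.41267204284668), 80.53775787353516)
yel [ 50  73  26  42 421] ((455.0009765625, -127.41328430175781), (4.310425281524658, 15.751699447631836), 3.814074993133545)
yel [ 241  274   76   18 1343] ((527.3799438476562, -229.28826904296875), (9.847582817077637, 37.826080322265625), 80.4865951538086)
```

```bash
python3 -m inch '[{"slide":[-0.0005,-0.0005,-0.04],"yaw":0},{"slide":[-0.0005,-0.0005,-0.08],"yaw":0},{"slide":[-0.0005,-0.0005,-0.1],"yaw":0},{"slide":[-0.0005,-0.0005,-0.115],"yaw":0},{"slide":[-0.0005,-0.0005,-0.122],"yaw":0},{"slide":[-0.0005,-0.0005,-0.126],"yaw":0},{"slide":[-0.0005,-0.0005,-0.128],"yaw":0},{"slide":[-0.0005,-0.0005,-0.129],"yaw":0},{"slide":[-0.0005,-0.0005,-0.129],"yaw":0},{"slide":[-0.0005,-0.0005,-0.129],"yaw":0}]'
python3 -m inch '[{"slide":[0,0,-0.001],"yaw":0},{"slide":[0,0,-0.002],"yaw":0},{"slide":[0,0,-0.002],"yaw":0}]'
python3 -c "
from h import *
o=get_obs();print(o['position'],2*np.degrees(np.arctan2(*o['ee_rot'][:2])))
shot('wrist','w23');stripe('w23',o['position'][2]+.0262)"
```

```text
clock: 46.43
position: [0.5268, -0.2311, 0.0529]
ee_rot: [0.763, 0.646, 0.0, 0.001]
ft_force: [-0.2, 0.4, -4.5]
grip_width: 0.441
grasp_force: 83.4
clock: 46.68
position: [0.5263, -0.2308, 0.05]
ee_rot: [0.763, 0.646, 0.0, 0.0]
ft_force: [0.4, 0.5, -4.6]
grip_width: 0.444
grasp_force: 83.4
[ 0.5263208  -0.23081839  0.05004251] 99.4471903064398
yel [ 205   17   89   49 4279] ((533.412109375, -123.06043243408203), (16.637256622314453, 33.68156814575195), 80.45246124267578)
yel [ 240  274   77   18 1294] ((526.4948120117188, -230.8794708251953), (9.874367713928223, 37.994937896728516), 80.51263427734375)
```

```bash
python3 -m inch '[{"slide":[0,0,-0.001],"yaw":0},{"slide":[0,0,-0.0015],"yaw":0},{"slide":[0,0,-0.002],"yaw":0},{"slide":[0,0,-0.002],"yaw":0}]'
```

```text
clock: 47.07
position: [0.5264, -0.231, 0.0488]
ee_rot: [0.763, 0.646, 0.0, -0.0]
ft_force: [-3.8, 1.5, 6.5]
grip_width: 0.438
grasp_force: 84.8
```

```bash
python3 -m inch '[{"slide":[0,0,0],"yaw":0},{"slide":[0,0,0],"yaw":0},{"slide":[0,0,0],"yaw":0},{"slide":[0,0,0],"yaw":0},{"slide":[0,0,0],"yaw":0},{"slide":[0,0,0],"yaw":0}]' 0
python3 -m inch '[{"slide":[0,0,0.03],"yaw":0},{"slide":[0,0,0.07],"yaw":0},{"slide":[0,0,0.11],"yaw":0},{"slide":[0,0,0.15],"yaw":0},{"slide":[0,0,0.157],"yaw":0},{"slide":[0,0,0.157],"yaw":0},{"slide":[0,0,0.157],"yaw":0},{"slide":[0,0,0.157],"yaw":0}]'
python3 -c "
from h import *
o=get_obs();print(o['position'],2*np.degrees(np.arctan2(*o['ee_rot'][:2])))
shot('wrist','w24');stripe('w24',.075);rects('w24')
# dark coupon outline
g=cv2.imread('pics/w24.png')
m=(g.max(2)<45).astype(np.uint8);m[285:]=0
k,l,s,ce=cv2.connectedComponentsWithStats(m)
for i in range(1,k):
  if s[i,4]>700:
    h=cv2.convexHull(np.argwhere(l==i)[:,::-1].astype(np.int32))[:,0]
    print(s[i],cv2.minAreaRect(np.array([world('w24',p,.075) for p in h],np.float32)*1000))
"
```

```text
clock: 47.57
position: [0.5263, -0.231, 0.0481]
ee_rot: [0.763, 0.646, 0.0, 0.0]
ft_force: [-0.2, -0.0, 0.6]
grip_width: 1.0
grasp_force: 0.0
clock: 48.23
position: [0.5257, -0.2304, 0.2036]
ee_rot: [0.763, 0.647, -0.0, -0.001]
ft_force: [0.2, -0.1, -0.5]
grip_width: 1.0
grasp_force: 0.0
[ 0.5257346  -0.23044194  0.20364499] 99.43943182480868
yel [ 244   61   43   24 1023] ((532.7554931640625, -120.56756591796875), (18.33047103881836, 36.397945404052734), 80.53765869140625)
yel [ 66  74  23  40 364] ((365.8247375488281, -109.27698516845703), (8.555521965026855, 32.29350662231445), 3.1548287868499756)
yel [259 190  41  10 410] ((526.6140747070312, -230.977294921875), (9.272222518920898, 39.43931198120117), 80.5137939453125)Traceback (most recent call last):
  File "<string>", line 4, in <module>
    shot('wrist','w24');stripe('w24',.075);rects('w24')
                                           ~~~~~^^^^^^^
  File "h.py", line 21, in rects
    k,l,s,ce=cv2.connectedComponentsWithStats(m.astype(np.uint8));i=s[1:,4].argmax()+1
                                                                    ~~~~~~~~~~~~~~^^
ValueError: attempt to get argmax of an empty sequence
```

The coupon rests with its stripe at (0.5266,-0.2310), yaw -9.5°, centred over the stop. Next is the striker.

```bash
python3 -m inch '[{"slide":[-0.058,0.405,0],"yaw":0},{"slide":[-0.058,0.405,0],"yaw":0},{"slide":[-0.058,0.405,0],"yaw":0},{"slide":[-0.058,0.405,0],"yaw":0},{"slide":[-0.058,0.405,0],"yaw":0},{"slide":[-0.058,0.405,0],"yaw":0},{"slide":[-0.058,0.405,0],"yaw":0},{"slide":[-0.058,0.405,0],"yaw":0},{"slide":[-0.058,0.405,0],"yaw":0},{"slide":[-0.058,0.405,0],"yaw":0},{"slide":[-0.058,0.405,0],"yaw":0},{"slide":[-0.058,0.405,0],"yaw":0},{"slide":[-0.058,0.405,0],"yaw":0},{"slide":[-0.058,0.405,0],"yaw":0}]'
cat >> h.py <<'E'
def knob(f,z):
    a=cv2.imread('pics/'+f+'.png').astype(int)[...,::-1];R,G,B=a[...,0],a[...,1],a[...,2]
    m=((R>120)&(G>.55*R)&(G<.9*R)&(B<.6*G)).astype(np.uint8)
    k,l,s,ce=cv2.connectedComponentsWithStats(m)
    for i in range(1,k):
        if s[i,4]<100: continue
        h=cv2.convexHull(np.argwhere(l==i)[:,::-1].astype(np.int32))[:,0]
        w=np.array([world(f,p,z) for p in h],np.float32)*1000;c,r=cv2.minEnclosingCircle(w);print('knob',s[i],np.round(c,1),round(r,1))
E
python3 -c "
from h import *
o=get_obs();print(o['position'],2*np.degrees(np.arctan2(*o['ee_rot'][:2])))
shot('wrist','w25');knob('w25',.042)"
```

```text
clock: 49.45
position: [0.4684, 0.1725, 0.2045]
ee_rot: [0.764, 0.646, -0.001, 0.0]
ft_force: [-0.4, -0.3, -0.6]
grip_width: 1.003
grasp_force: 0.0
[0.46838412 0.17254191 0.20448067] 99.5735839892318
knob [267 174  19  18 226] [467.1 176.2] 10.3
```

```bash
python3 -m inch '[{"slide":[-0.001,0.003,-0.04],"yaw":0},{"slide":[-0.001,0.003,-0.08],"yaw":0},{"slide":[-0.001,0.003,-0.12],"yaw":0},{"slide":[-0.001,0.003,-0.15],"yaw":0},{"slide":[-0.001,0.003,-0.175],"yaw":0},{"slide":[-0.001,0.003,-0.19],"yaw":0},{"slide":[-0.001,0.003,-0.197],"yaw":0},{"slide":[-0.001,0.003,-0.198],"yaw":0},{"slide":[-0.001,0.003,-0.198],"yaw":0}]'
python3 -m inch '[{"slide":[0,0,0],"yaw":0},{"slide":[0,0,0],"yaw":0},{"slide":[0,0,0],"yaw":0},{"slide":[0,0,0],"yaw":0},{"slide":[0,0,0],"yaw":0},{"slide":[0,0,0],"yaw":0},{"slide":[0,0,0],"yaw":0},{"slide":[0,0,0],"yaw":0},{"slide":[0,0,0],"yaw":0},{"slide":[0,0,0],"yaw":0}]' 255 50
python3 -c "
from h import *
o=get_obs();print(o['position']);shot('wrist','w26');knob('w26',.042)"
```

```text
clock: 50.25
position: [0.4678, 0.1766, 0.0075]
ee_rot: [0.763, 0.646, 0.0, 0.0]
ft_force: [0.9, 0.1, -0.5]
grip_width: 1.002
grasp_force: 0.0
clock: 51.08
position: [0.4675, 0.1773, 0.0076]
ee_rot: [0.763, 0.646, 0.0, -0.0]
ft_force: [-1.6, -0.3, 6.1]
grip_width: 0.238
grasp_force: 48.6
[0.46752431 0.17733142 0.00758168]
```

```bash
python3 -m inch '[{"slide":[0,0,0.03],"yaw":0},{"slide":[0,0,0.07],"yaw":0},{"slide":[0,0,0.11],"yaw":0},{"slide":[0,0,0.15],"yaw":0},{"slide":[0.059,-0.407,0.15],"yaw":0},{"slide":[0.059,-0.407,0.15],"yaw":0},{"slide":[0.059,-0.407,0.15],"yaw":0},{"slide":[0.059,-0.407,0.15],"yaw":0},{"slide":[0.059,-0.407,0.15],"yaw":0},{"slide":[0.059,-0.407,0.15],"yaw":0},{"slide":[0.059,-0.407,0.15],"yaw":0},{"slide":[0.059,-0.407,0.15],"yaw":0},{"slide":[0.059,-0.407,0.15],"yaw":0},{"slide":[0.059,-0.407,0.15],"yaw":0},{"slide":[0.059,-0.407,0.15],"yaw":0},{"slide":[0.059,-0.407,0.15],"yaw":0},{"slide":[0.059,-0.407,0.15],"yaw":0},{"slide":[0.059,-0.407,0.15],"yaw":0}]'
python3 -c "
from h import *
o=get_obs();T=o['position'];print(T,2*np.degrees(np.arctan2(*o['ee_rot'][:2])))
shot('wrist','w27');stripe('w27',.075);knob('w27',T[2]+.0344)
a=cv2.imread('pics/w27.png')
for u in (250,264,280,296,310): print(u,a[225:345:5,u].tolist())"
```

```text
clock: 52.63
position: [0.5265, -0.2283, 0.1568]
ee_rot: [0.762, 0.647, 0.0, -0.0]
ft_force: [-0.6, 0.1, -2.4]
grip_width: 0.235
grasp_force: 49.7
[ 0.52651276 -0.22825623  0.15677202] 99.3340591547838
yel [ 237   57   51   28 1410] ((532.8704833984375, -120.92877197265625), (17.95216178894043, 36.035884857177734), 80.69522094726562)
yel [ 33  72  28  45 492] ((371.99139404296875, -110.15322875976562), (8.436387062072754, 31.268844604492188), 3.163900852203369)
yel [255 208  48  11 528] ((526.6735229492188, -230.77931213378906), (8.959037780761719, 39.620323181152344), 80.70410919189453)
knob [ 33  71  27  46 440] [ 453.8 -126.6] 8.1
knob [255 208  48  11 405] [ 533.4 -188.9] 10.4
knob [ 258  275   41   37 1130] [ 526.5 -229. ] 10.1
250 [[37, 47, 65], [36, 47, 65], [37, 48, 65], [39, 48, 64], [60, 58, 61], [139, 137, 139], [42, 42, 40], [54, 54, 52], [54, 54, 53], [54, 53, 52], [54, 54, 52], [54, 54, 53], [54, 54, 52], [41, 40, 40], [47, 45, 46], [66, 64, 63], [15, 15, 13], [12, 11, 11], [13, 11, 11], [11, 11, 9], [11, 9, 9], [11, 9, 8], [37, 36, 35], [161, 158, 157]]
264 [[43, 39, 3
[... 759 characters left out ...]
39, 36], [42, 37, 35], [66, 64, 67], [107, 105, 107], [196, 193, 191], [196, 193, 191], [197, 194, 193], [99, 96, 99], [24, 20, 22], [24, 23, 23], [23, 21, 21], [24, 45, 58], [51, 101, 131], [49, 97, 126], [49, 94, 122], [48, 93, 121], [101, 104, 104], [197, 194, 191], [194, 192, 190], [194, 191, 189], [193, 191, 188], [193, 190, 189], [193, 190, 188], [193, 190, 189]]
310 [[38, 49, 67], [38, 48, 66], [36, 47, 65], [34, 46, 64], [30, 41, 60], [57, 56, 58], [53, 52, 51], [67, 66, 65], [53, 53, 52], [55, 54, 53], [53, 54, 52], [53, 53, 52], [54, 53, 52], [55, 54, 53], [113, 112, 110], [71, 70, 69], [11, 10, 10], [10, 9, 7], [10, 9, 9], [10, 9, 9], [11, 9, 8], [10, 8, 8], [6, 6, 5], [11, 9, 7]]
```

```bash
python3 -m inch '[{"slide":[0,-0.001,-0.03],"yaw":0},{"slide":[0,-0.001,-0.05],"yaw":0},{"slide":[0,-0.001,-0.065],"yaw":0},{"slide":[0,-0.001,-0.071],"yaw":0},{"slide":[0,-0.001,-0.074],"yaw":0},{"slide":[0,-0.001,-0.076],"yaw":0},{"slide":[0,-0.001,-0.076],"yaw":0},{"slide":[0,-0.001,-0.076],"yaw":0}]'
python3 -c "
from h import *
o=get_obs();T=o['position'];print(T)
shot('wrist','w28');knob('w28',T[2]+.0344)"
```

```text
clock: 53.35
position: [0.5268, -0.2309, 0.0819]
ee_rot: [0.763, 0.647, 0.0, 0.0]
ft_force: [0.4, -0.9, -1.6]
grip_width: 0.237
grasp_force: 49.7
[ 0.52684722 -0.23091528  0.081915  ]
knob [ 258  275   42   38 1233] [ 526.9 -231.8] 10.4
```

Knob at -0.2318 against the target -0.231: I nudge +0.8 mm in y and lower the last 3 mm.

```bash
python3 -m inch '[{"slide":[0,0.0005,-0.001],"yaw":0},{"slide":[0,0.0005,-0.002],"yaw":0},{"slide":[0,0.0005,-0.003],"yaw":0},{"slide":[0,0.0005,-0.003],"yaw":0}]'
```

```text
clock: 53.73
position: [0.5265, -0.2304, 0.0786]
ee_rot: [0.763, 0.646, 0.0, 0.0]
ft_force: [-2.3, 1.6, 4.3]
grip_width: 0.238
grasp_force: 50.3
```

```bash
python3 -m inch '[{"slide":[0,0,0],"yaw":0},{"slide":[0,0,0],"yaw":0},{"slide":[0,0,0],"yaw":0},{"slide":[0,0,0],"yaw":0},{"slide":[0,0,0],"yaw":0},{"slide":[0,0,0],"yaw":0},{"slide":[0,0,0],"yaw":0}]' 0
python3 -m inch '[{"slide":[0,0,0.02],"yaw":0},{"slide":[0,0,0.05],"yaw":0},{"slide":[0,0,0.09],"yaw":0},{"slide":[0,0,0.12],"yaw":0},{"slide":[0,0,0.125],"yaw":0},{"slide":[0,0,0.125],"yaw":0},{"slide":[0,0,0.125],"yaw":0}]'
python3 -c "
from h import *
o=get_obs();T=o['position'];print(T)
shot('wrist','w29');knob('w29',.113)
a=cv2.imread('pics/w29.png').astype(int)
# bright foot
m=((a.min(2)>150)).astype(np.uint8)
k,l,s,ce=cv2.connectedComponentsWithStats(m)
for i in range(1,k):
  if 200<s[i,4]<4000 and 200<ce[i][0]<360:
    h=cv2.convexHull(np.argwhere(l==i)[:,::-1].astype(np.int32))[:,0]
    print(s[i],cv2.minAreaRect(np.array([world('w29',p,.089) for p in h],np.float32)*1000))
stripe('w29',.075)"
```

```text
clock: 54.32
position: [0.5263, -0.2304, 0.078]
ee_rot: [0.763, 0.646, 0.0, 0.0]
ft_force: [1.1, -0.2, -0.0]
grip_width: 1.001
grasp_force: 0.0
clock: 54.9
position: [0.5262, -0.2301, 0.2024]
ee_rot: [0.763, 0.647, 0.0, -0.0]
ft_force: [-0.7, -0.4, 0.1]
grip_width: 0.997
grasp_force: 0.0
[ 0.52615787 -0.23011217  0.20241867]
knob [ 68  83  19  30 225] [ 389.1 -116.6] 11.0
knob [267 198  24  22 333] [ 526.6 -231.4] 10.3
[259 180  41  30 427] ((529.549560546875, -224.9384765625), (23.32555389404297, 37.911170959472656), 65.6375503540039)
yel [ 243   61   44   25 1000] ((532.974365234375, -120.45732879638672), (18.67499542236328, 37.322296142578125), 81.80194854736328)
yel [ 65  74  23  40 373] ((365.9920349121094, -109.13359069824219), (8.565984725952148, 32.34129333496094), 3.2180469036102295)
```

```bash
python3 -c "
from workcell import *
print(hand_in())"
```

```text
the job is handed in; nothing more can be done
None
```

The fixture is built and handed in at about 55 s of the 134 s allowed: by my measurements the parts sit within about 1 mm and 1° of their marks, though I didn't re-check the supports and stop once the coupon was on.

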